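Open the collection desk and call the customer

ROBOT

A 6-joint arm with a two-finger parallel gripper is mounted at the origin on the work surface. World frame = base frame: x ahead of the robot, y to its left, z up, the work surface at z = 0. Lengths are in m, angles in rad, forces in N, time in s.
With the tool pointing down it reaches from about 0.325 to 0.775 m from the base axis. Payload 5.5 kg.
Tool frame: the origin (TCP) lies between the finger pads; the fingertips stand manip.tips_ahead ahead of it and the grasp point (between the pads) is the TCP (manip.tips_ahead is the distance from the TCP to the fingertips, in m); z points along the fingers, y is the direction in which the jaws open and shut (so a half turn about z gives the same grasp; the last joint's range is limited). The gripper opens to 85 mm and grips with 20 to 120 N. Pads are 22 mm wide; open, the fingers measure 114 mm over their backs; the gripper's body (76 mm by 85 mm) begins 54 mm behind the grasp point. The pads swing forward as they close: fully open they stand 13 mm farther back than shut.
Start: joints at [1.249, 0.091, 1.231, -0, 1.82, -0.057], TCP at [0.157, 0.579, 0.25] pointing down, gripper open.
Joint ranges: [-2.87, 2.87], [-0.86, 2.18], [0.17, 2.46], [-1.51, 4.65], [0.06, 2.69], [-2.65, 2.65]. Speed limits (rad/s): [2.57, 2.57, 3.01, 3.14, 3.14, 3.14].

INTERFACE

Orientations are given as a unit quaternion [w, x, y, z].
In Python, from rig import manip, viewer gives the robot as it stands. The module is installed in compiled form; this text tells all that it offers.
- The arm moves only by the tool carry_out, never from a script. Its argument "steps" is a list of rows, each a list of 7 numbers: the shift along the tool's x, y, z in mm, then the turn, a rotation vector about the tool's x, y, z in degrees, then the finger opening in mm, from 0 to 85.4. A call has 1 to 20 rows; each row shifts and turns the commanded pose from where the row before left it, along the tool's axes as they then stand; what a row does not reach is not made up. A row lasts 1/10 s, in which the tool goes at most 50 mm and 8.59 degrees, less where a joint would pass 70% of its speed; a pose out of reach is approached as far as the arm can. A call is refused whole if a number of a shift passes 50 or a number of a turn 8.59, either way. A call with a gripper value outside its range is refused whole. The fingers move at their own pace and stop on an object; the grip force is fixed at half the most. Time passes only in rows, so rows that do not move let the fingers close. It gives the time, the measured TCP pose, the force and the opening at its end, in the units of the state.
- manip.read_state(): the state, without advancing time (a new reading comes with each control period).
- viewer.capture(name): name is "scene" or "top" or "wrist"; returns a dict with "frame" (384x512x3 uint8, red, green, blue), "mtx" (3x3 intrinsics, pixels), "cam_to_world" (4x4, takes a point from camera to world coordinates); the wrist camera has in their place "hand_eye" (4x4, takes a point from camera to tool coordinates, whose origin is the TCP and whose axes are the flange's). Camera axes: x right, y up, looking along -z (the intrinsics and any distortion apply to the point x, -y, -z); pixel columns grow to the right and rows downward; lengths in m; the calibration is good to about 2 mm. A picture is of the moment at which its call begins: read the wrist's pose just before it. There is no depth.
- manip.sign_off(): hands the job in, once; it reports no verdict.
The state is a dict: "clock": time; "joints": joint angles; "qvel": joint speeds; "joint_torque": joint torques, N m; "eef_pos": TCP position; "tool_rot": TCP orientation; "contact_force": force on the tool from outside, world axes, zero at the start; "torque": the same for the moment, N m; "finger_gap": finger opening in m.
Only numpy, scipy, OpenCV 4.12 (cv2) and the standard library are available. Lean on these libraries where they do the work, as an engineer would, in place of code of your own. Each camera call takes 0.05 s, during which the arm holds its last target.

TASK

Get the counter desk ready for a customer collecting an order: push the open till drawer fully home until it clicks in, pull both slide-out supports all the way out, and only then lower the flap gently until it lies level on them. Put every red-and-white screw carton from the counter onto the flap, each wholly on it and none on top of another, and once they are all out press the bell's plunger right down to its stop and let it go to call the customer. Leave the other things on the counter where they are.

Things in the scene. Friction and masses are not known exactly. Their poses are not given: they have to be found in the camera images.
- desk: white counter desk, 400 wide (y), 200 deep (x), 240 high, fixed. Origin: on the counter at the middle of its front foot; x points into the desk, away from the robot, y to its left, z up. Front upright up to the hinge line at 95 mm, then slanting back 30 degrees and shut by the flap. Its top begins 84 mm behind the front; low stock stands on it from 140 mm behind it, 35 high
- flap (a joint): flap angle about the hinge line, rad: 0 shut, leaning back 30 degrees on the desk's slant; 0.52 upright; 2.094 level towards the robot, lying on the supports if they are out; else it drops on to 3.4. Stiff damped hinge (about 5 N at the free edge): it stays where left up to about 1.2, beyond that it sinks by itself, slower than 1 rad/s
- hinge (a point): middle of the flap's hinge line, on the desk front 95 mm above the counter (fixed to the desk; axes as the desk)
- flap_face (a point): middle of the flap's inner face, uppermost when lowered (level: 95 mm above the counter, 100 mm in front of the hinge). Turns with the flap: x in the face from free edge to hinge, y along the hinge, z out of the inner face; level, axes as the desk. Flap: light wooden board 200 from hinge to free edge, 370 wide, 14 thick, 0.7 kg, no handle
- flap_edge (a point): middle of the flap's free edge (aluminium strip) on its inner face, 200 mm from the hinge; axes as flap_face. Shut, this edge stands about 28 mm above the desk top and nothing stands close behind it, so a finger can hook behind it from above and draw the flap down
- support_left (a joint): how far the left (desk +y) support is pulled out towards the robot, m: 0 in, 0.13 out to its stop; stays where left, friction about 2 N. Dark wooden bar 18 wide x 45 high, its top 81 mm above the counter, 165 mm left of the desk's middle; starts partly or fully in
- support_left_knob (a point): centre of the round black pull knob of the left support: 26 mm across, 12 long, axis along desk x, on a 12 mm thick stem that holds it 22 mm clear of the bar's end; 58.5 mm above the counter; moves with the support; axes as the desk
- support_right (a joint): the same for the right support (desk -y, 165 mm right of the desk's middle)
- support_right_knob (a point): centre of the right support's knob; as the left one
- till (a joint): how far the till drawer is open towards the robot, m: 0 home, 0.13 fully open. Grey front 280 wide, from 12 to 78 mm above the counter, between the supports, coins inside. About 15 mm from home a spring catch resists (about 6 N, else about 2 N); once past it the drawer is drawn in and held home
- till_handle (a point): middle of the till's steel bar handle: bar 100 mm long along desk y, about 10 mm thick, 35 mm in front of the drawer front, 45 mm above the counter; moves with the drawer; axes as the desk
- plunger (a joint): how far the bell's plunger is pressed down, m: 0 up, 0.006 at its stop; a spring pushes it back up (1.2 N at the top, 4 N at the stop)
- bell_top (a point): centre of the top of the bell's brass plunger head, 20 mm across, 60 mm above the counter; moves with the plunger; z up
- bell: desk bell fixed to the counter: steel dome 80 mm across and 43 mm high on a black foot 86 mm across; origin at the centre of its foot on the counter
- carton1: white carton of screws with a red band, 64 (x) x 50 (y) x 75 (z) mm, 0.2 to 0.4 kg; origin at its middle, axes along its edges; stands upright on the counter left or right of the desk. All four look the same; two to four are present, the others are absent (None)
- carton2: white carton of screws with a red band, 64 (x) x 50 (y) x 75 (z) mm, 0.2 to 0.4 kg; origin at its middle, axes along its edges; stands upright on the counter left or right of the desk. All four look the same; two to four are present, the others are absent (None)
- carton3: white carton of screws with a red band, 64 (x) x 50 (y) x 75 (z) mm, 0.2 to 0.4 kg; origin at its middle, axes along its edges; stands upright on the counter left or right of the desk. All four look the same; two to four are present, the others are absent (None)
- carton4: white carton of screws with a red band, 64 (x) x 50 (y) x 75 (z) mm, 0.2 to 0.4 kg; origin at its middle, axes along its edges; stands upright on the counter left or right of the desk. All four look the same; two to four are present, the others are absent (None)
- tape: a yellow tape measure (70 x 36 x 62 mm high) standing among the cartons, a bystander to leave where it is; origin at the centre of its underside
- plugs: a round jar of wall plugs, 70 mm across, 90 mm high, a bystander to leave where it is; origin at the centre of its underside
- spray: a blue spray can, 60 mm across, 170 mm high, a bystander to leave where it is; origin at the centre of its underside
- mug: a blue mug, 80 mm across, 95 mm high, a bystander to leave where it is; origin at the centre of its underside
Mind the look-alikes: they are no part of the job. Leave any green or turquoise look-alike of the carton2 alone.

How it is judged:
By the outcome, as a careful person would: the job done as asked, in the order asked, and still so for the second after the job is handed in, with the robot touching nothing.
Of carton1, carton2, carton3, carton4 only 2 to 4 are there at a start; the rules pass over those that are not, and their reading is None.
At some moment in a run one of carton1, carton2, carton3, carton4 may be knocked a few centimetres aside while the robot is not near it.
Once in a run the grip may slacken for a moment while it holds something.
It also fails if it takes over 210 s, if anything falls off the work surface, if the arm or the gripper's body presses on something with over 40 N, if the wrist force passes 120 N, or if a joint passes its speed limit or range.

## Working session

There is one attempt and no reset: what is moved stays moved. The work goes in short steps, Python scripts to look and compute and a tool call to move; the robot and the scene stay as the last step left them, time stands still between calls to the robot, and variables do not carry over. Pictures are saved under pics/ and viewed, and the job is handed in when it is done.

Besides the shell and the picture viewer there is one more tool, called after ">>>" as name(argument=value, ...) on one line, values as JSON. carry_out: Moves the arm, as the interface text tells. Its arguments: {"type":"object","properties":{"steps":{"type":"array","items":{"type":"array","items":{"type":"number"}}}},"required":["steps"]}

```bash
ls; mkdir -p pics
python3 - <<'E'
from rig import manip, viewer
import cv2
s=manip.read_state()
print(s, manip.tips_ahead)
for n in ["scene","top","wrist"]:
    c=viewer.capture(n)
    cv2.imwrite(f"pics/{n}0.png",cv2.cvtColor(c["frame"],cv2.COLOR_RGB2BGR))
    print(n,{k:v for k,v in c.items() if k!="frame"})
E
```

```text
pics
{'clock': 0.0, 'joints': array([ 1.24929822e+00,  9.18713039e-02,  1.23191226e+00, -4.21236200e-05,
        1.81981183e+00, -5.67377614e-02]), 'qvel': array([ 0.00020671, -0.00059564, -0.0011519 , -0.00086778, -0.0002811 ,
        0.00150838]), 'joint_torque': array([ 1.29731092e-03, -4.58728766e+01, -4.18024135e+01,  2.15917717e-04,
        1.17025705e-02,  1.00565290e-05]), 'eef_pos': array([0.15696185, 0.57883948, 0.2491285 ]), 'tool_rot': array([-1.68196648e-04,  1.31998920e-01,  9.91249354e-01, -9.87353248e-04]), 'contact_force': array([ 0.15426082, -0.13948647,  0.0319849 ]), 'torque': array([ 0.03412381, -0.00526061, -0.02516555]), 'finger_gap': 0.08560259375980042} 0.019
scene {'mtx': array([[356.77309188,   0.        , 255.48755442],
       [  0.        , 356.77309188, 197.80125069],
       [  0.        ,   0.        ,   1.        ]]), 'cam_to_world': array([[ 0.97013477, -0.15714886,  0.18477759,  0.75771343],
       [ 0.242489  ,  0.64756848, -0.72239474, -0.85797506],
       [-0.00613263,  0.74562679,  0.66633557,  0.98898327],
       [ 0.        ,  0.        ,  0.  
[... 275 characters left out ...]
[-0.99950104,  0.02733574,  0.015825  ,  0.01938304],
       [ 0.02058325,  0.18366401,  0.98277356,  1.8134191 ],
       [ 0.        ,  0.        ,  0.        ,  1.        ]])}
wrist {'mtx': array([[315.98798558,   0.        , 257.33549046],
       [  0.        , 315.98798558, 195.62544007],
       [  0.        ,   0.        ,   1.        ]]), 'hand_eye': array([[ 1.59436070e-04,  9.58824150e-01,  2.84000395e-01,
         7.34234064e-02],
       [ 9.99999975e-01, -1.08201968e-04, -1.96089186e-04,
        -2.09603746e-04],
       [-1.57285645e-04,  2.84000419e-01, -9.58824143e-01,
        -1.23241352e-01],
       [ 0.00000000e+00,  0.00000000e+00,  0.00000000e+00,
         1.00000000e+00]])}
```

View pics/scene0.png

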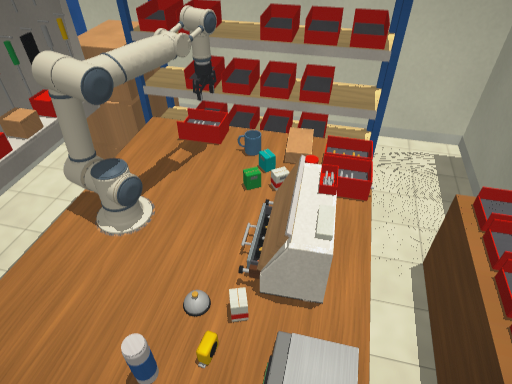

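View pics/top0.png

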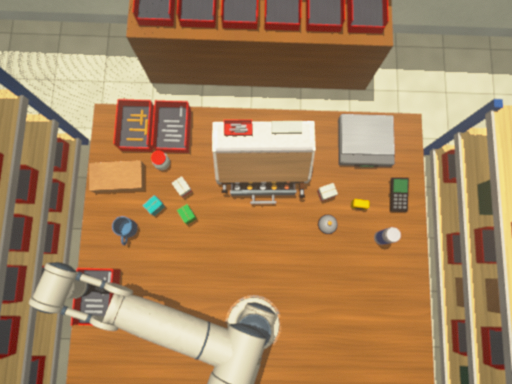

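View pics/wrist0.png

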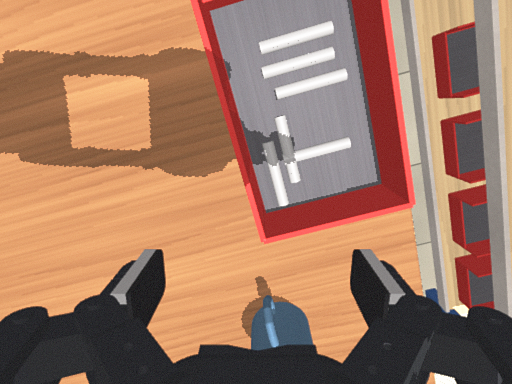

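```bash
cat > h.py <<'E'
import numpy as np, cv2
from scipy.spatial.transform import Rotation as R
from rig import manip, viewer
def T_tool():
    s=manip.read_state(); q=s["tool_rot"]; T=np.eye(4)
    T[:3,:3]=R.from_quat([q[1],q[2],q[3],q[0]]).as_matrix(); T[:3,3]=s["eef_pos"]; return T
def cap(n,save=None,crop=None,up=1):
    T=T_tool(); c=viewer.capture(n)
    C=c["cam_to_world"] if n!="wrist" else T@c["hand_eye"]
    im=cv2.cvtColor(c["frame"],cv2.COLOR_RGB2BGR)
    if save:
        o=im
        if crop: o=im[crop[1]:crop[3],crop[0]:crop[2]]
        cv2.imwrite("pics/"+save,cv2.resize(o,None,fx=up,fy=up,interpolation=cv2.INTER_CUBIC))
    return im,c["mtx"],C
def ray(K,C,uv):
    d=np.array([(uv[0]-K[0,2])/K[0,0],-(uv[1]-K[1,2])/K[1,1],-1.0]); d=C[:3,:3]@d
    return C[:3,3],d/np.linalg.norm(d)
def onz(K,C,uv,z):
    o,d=ray(K,C,uv); return o+d*(z-o[2])/d[2]
def tri(rs):
    A=np.zeros((3,3));b=np.zeros(3)
    for o,d in rs:
        P=np.eye(3)-np.outer(d,d);A+=P;b+=P@o
    p=np.linalg.solve(A,b); return p,[np.linalg.norm((np.eye(3)-np.outer(d,d))@(p-o)) for o,d in rs]
def proj(K,C,p):
    q=np.linalg.inv(C)@np.append(p,1); return K[0,0]*q[0]/-q[2]+K[0,2],K[1,1]*(-q[1])/-q[2]+K[1,2]
def st():
    s=manip.read_state(); T=T_tool()
    print("t",round(s["clock"],2),"p",(s["eef_pos"]*1000).round(1),"F",s["contact_force"].round(1),"gap",round(s["finger_gap"]*1000,1),"j",s["joints"].round(3)); print("R",T[:3,:3].round(3).tolist())
E
python3 - <<'E'
from h import *
im,K,C=cap("scene","s1.png",(170,120,370,330),3)
im,K,C=cap("top","t1.png",(80,90,430,260),2.2)
for uv in [(181,186),(328,191),(214,181),(314,175),(263,203),(328,224),(186,213),(153,204)]:
    print(uv,onz(K,C,uv,0.07).round(3))
E
```

```text
(181, 186) [0.566 0.321 0.07 ]
(328, 191) [ 0.562 -0.302  0.07 ]
(214, 181) [0.591 0.183 0.07 ]
(314, 175) [ 0.63  -0.243  0.07 ]
(263, 203) [ 0.503 -0.027  0.07 ]
(328, 224) [ 0.421 -0.302  0.07 ]
(186, 213) [0.452 0.294 0.07 ]
(153, 204) [0.486 0.433 0.07 ]
```

View pics/s1.png

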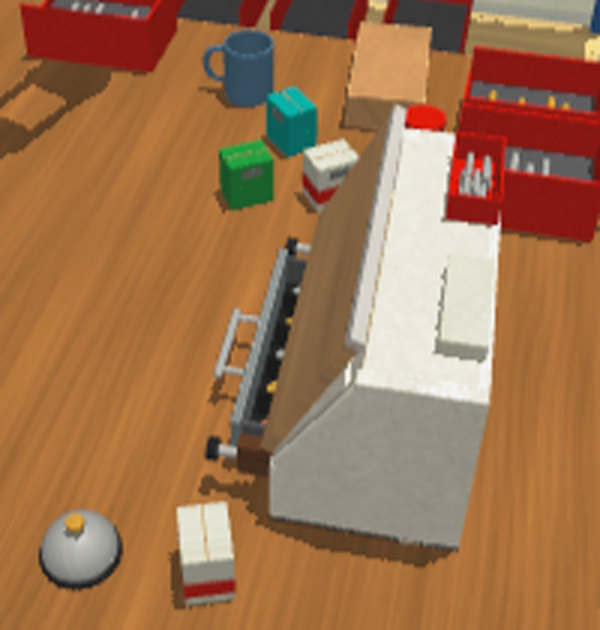

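View pics/t1.png

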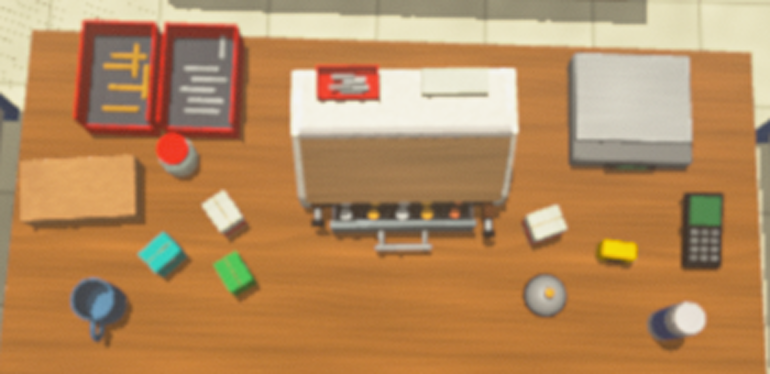

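```bash
cat >> h.py <<'E'
R0=np.diag([-1.,1.,-1.])
def yawR(deg): return R.from_euler('z',deg,degrees=True).as_matrix()@R0
def delta(p,Rt=R0):
    T=T_tool(); d=T[:3,:3].T@(np.array(p)-T[:3,3])*1000
    r=R.from_matrix(T[:3,:3].T@Rt).as_rotvec(degrees=True)
    print("shift tool mm",d.round(1),"rotvec",r.round(2)," then-in-target-frame",(Rt.T@(np.array(p)-T[:3,3])*1000).round(1))
E
python3 -c "
from h import *
delta([0.40,-0.03,0.36])"
```

```text
shift tool mm [-393.9 -524.3 -109.8] rotvec [-5.000e-02 -1.000e-02 -1.517e+01]  then-in-target-frame [-243.  -609.  -110.3]
```

>>> carry_out(steps=[[0,0,-20,0,0,-7.6,85],[0,0,-20,0,0,-7.57,85],[-15,-38,-5,0,0,0,85],[-15,-38,-5,0,0,0,85],[-15,-38,-5,0,0,0,85],[-15,-38,-5,0,0,0,85],[-15,-38,-5,0,0,0,85],[-15,-38,-5,0,0,0,85],[-15,-38,-5,0,0,0,85],[-15,-38,-5,0,0,0,85],[-15,-38,-5,0,0,0,85],[-15,-38,-5,0,0,0,85],[-15,-38,-5,0,0,0,85],[-15,-38,-5,0,0,0,85],[-15,-38,0,0,0,0,85],[-15,-38,0,0,0,0,85],[-15,0,0,0,0,0,85],[-15,0,0,0,0,0,85],[0,0,0,0,0,0,85]])

```text
clock: 2.15
eef_pos: [0.3979, 0.0465, 0.3494]
tool_rot: [-0.001, 0.001, 1.0, -0.0]
contact_force: [-0.5, -0.3, 0.1]
finger_gap: 0.085
```

Run:
```python
from h import *
st()
cap("wrist","w1.png",up=1.5)
```

```text
t 2.15 p [397.9  46.5 349.4] F [-0.5 -0.3  0.1] gap 85.0 j [ 0.031 -0.389  1.485  0.     2.047 -1.538]
R [[-1.0, 0.002, -0.002], [0.002, 1.0, -0.0], [0.002, -0.0, -1.0]]
```

View pics/w1.png

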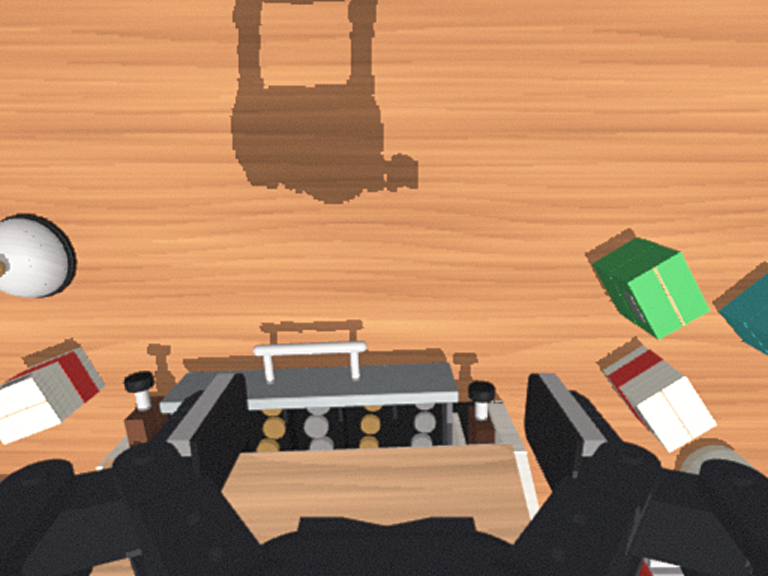

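>>> carry_out(steps=[[10,-35,0,0,0,0,85],[10,-35,0,0,0,0,85],[10,-35,0,0,0,0,85],[0,-35,0,0,0,0,85],[0,0,0,0,0,0,85],[0,0,0,0,0,0,85]])

```text
clock: 2.8
eef_pos: [0.3665, -0.0928, 0.3505]
tool_rot: [0.0, 0.001, 1.0, 0.0]
contact_force: [0.1, 0.2, 0.4]
finger_gap: 0.0848
```

Run:
```python
from h import *
import pickle
st()
v=cap("wrist","w2.png",up=1.5)
pickle.dump(v,open("w2.pkl","wb"))
```

```text
t 2.8 p [366.5 -92.8 350.5] F [0.1 0.2 0.4] gap 84.8 j [-0.338 -0.448  1.525  0.     2.064 -1.908]
R [[-1.0, 0.001, 0.0], [0.001, 1.0, 0.0], [-0.0, 0.0, -1.0]]
```

View pics/w2.png

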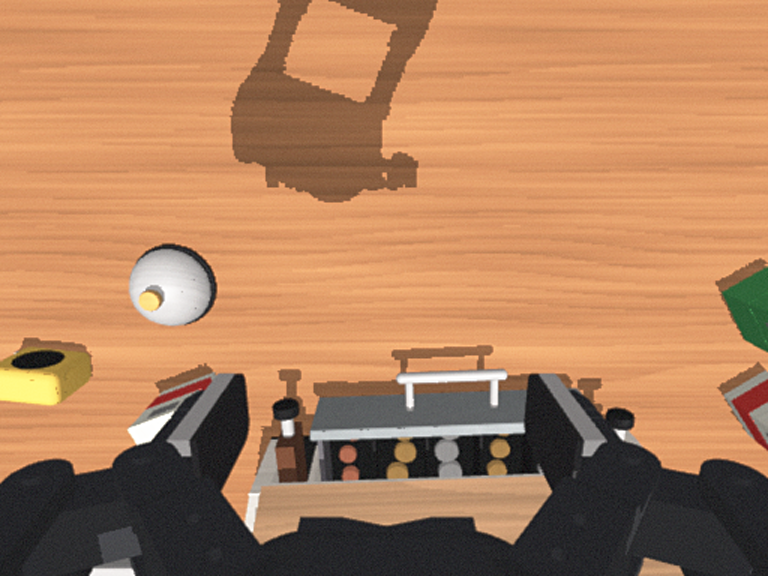

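Run:
```python
from h import *
import pickle
im,K,C2=pickle.load(open("w2.pkl","rb"))
he=viewer.capture("wrist")["hand_eye"]
T=np.eye(4);T[:3,:3]=np.array([[-1.0, 0.002, -0.002], [0.002, 1.0, -0.0], [0.002, -0.0, -1.0]]);T[:3,3]=[.3979,.0465,.3494]
C1=T@he
top,Kt,Ct=cap("top")
P={"kR":((138,383),(286,409)),"kL":((481,391),(620,420)),"h1":((257,352),(401,379)),"h2":((362,346),(503,374)),"bell":((2,268),(149,300)),
"drR":((165,410),(313,436)),"green":((657,336),(0,0)), "flapR":((237,453),(0,0)),"flapL":((516,446),(0,0))}
for k,(a,b) in P.items():
    if b!=(0,0):
        p,e=tri([ray(K,C1,np.array(a)/1.5),ray(K,C2,np.array(b)/1.5)]); print(k,p.round(4),np.round(e,4), np.round(proj(Kt,Ct,p),1))
for uv in [(237,453),(516,446)]: print("flap hinge cand",onz(K,C1,np.array(uv)/1.5,.095))
print("hinge w2",onz(K,C2,np.array((258,484))/1.5,.095))
# carton L w1
for uv in [(634,396),(684,364),(716,424),(669,451)]: print("cL",onz(K,C1,np.array(uv)/1.5,.075).round(4))
for uv in [(634-0,340),(617,375)]: print(onz(K,C1,np.array(uv)/1.5,0).round(4))
```

```text
kR [ 0.5338 -0.1907  0.0614] [0.0008 0.0008] [301.5 197.1]
kL [0.5446 0.1378 0.0616] [0.0008 0.0008] [224.3 192.5]
h1 [ 0.5074 -0.078   0.0494] [0.0005 0.0005] [274.7 203. ]
h2 [0.5032 0.0232 0.0462] [0. 0.] [251.  203.4]
bell [ 0.4318 -0.3279  0.023 ] [0.0013 0.0013] [332.1 222.9]
drR [ 0.5577 -0.1639  0.0708] [0.0005 0.0005] [295.5 191. ]
flap hinge cand [ 0.58888727 -0.09104057  0.095     ]
flap hinge cand [0.58198305 0.16565882 0.095     ]
hinge w2 [ 0.59311305 -0.21385754  0.095     ]
cL [0.542  0.2782 0.075 ]
cL [0.5095 0.3192 0.075 ]
cL [0.5719 0.3606 0.075 ]
cL [0.6015 0.3208 0.075 ]
[0.5162 0.3121 0.    ]
[0.5574 0.2994 0.    ]
```

>>> carry_out(steps=[[-9,11,30,0,0,0,0],[-9,11,30,0,0,0,0],[-9,11,30,0,0,0,0],[-9,11,30,0,0,0,0],[-9,11,30,0,0,0,0],[-9,11,30,0,0,0,0],[0,0,0,0,-8.4,0,0],[0,0,0,0,-8.4,0,0],[0,0,0,0,-8.4,0,0],[0,0,0,0,0,0,0],[0,0,0,0,0,0,0]])

```text
clock: 4.05
eef_pos: [0.4206, -0.0261, 0.17]
tool_rot: [0.218, -0.001, 0.976, 0.0]
contact_force: [-0.2, 0.0, -0.1]
finger_gap: -0.0002
```

```bash
cat >> h.py <<'E'
def tiltR(a,yaw=0): return R.from_euler('z',yaw,degrees=True).as_matrix()@R0@R.from_euler('y',-a,degrees=True).as_matrix()
E
python3 - <<'E'
from h import *
st(); delta([.458,-.028,.047],tiltR(25.2))
cap("wrist","w3.png",up=1.5)
E
```

```text
t 4.05 p [420.6 -26.1 170. ] F [-0.2  0.  -0.1] gap -0.2 j [-0.212 -0.853  2.148  0.091  1.418 -1.778]
R [[-0.905, -0.001, 0.425], [-0.001, 1.0, 0.001], [-0.425, 0.0, -0.905]]
shift tool mm [ 18.4  -2.  127.3] rotvec [ 0.04 -0.07  0.07]  then-in-target-frame [ 18.6  -1.9 127.2]
```

View pics/w3.png

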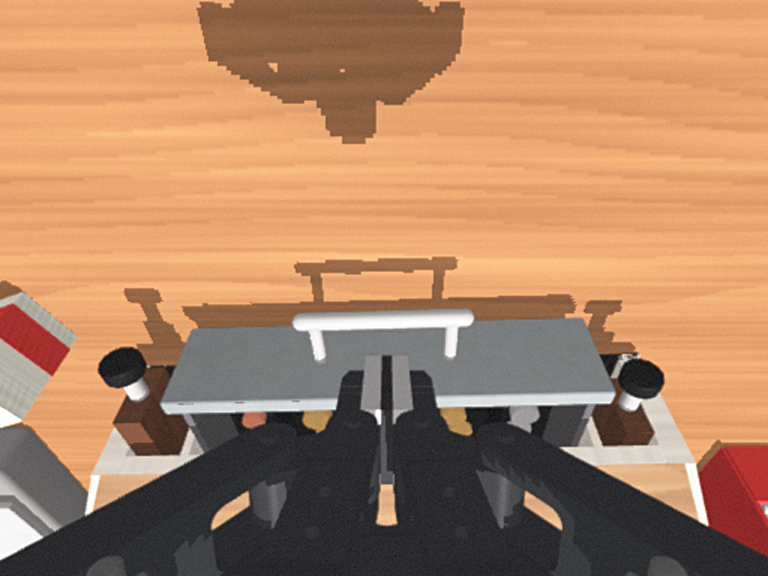

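Run:
```python
from h import *
im,K,C=cap("wrist")
import pickle; pickle.dump((im,K,C),open("w3.pkl","wb"))
_,K2,C2=pickle.load(open("w2.pkl","rb"))
P={"kR":((123,368),(286,409)),"kL":((642,379),(620,420)),"h1":((297,322),(401,379)),"h2":((470,318),(503,374))}
for k,(a,b) in P.items():
    p,e=tri([ray(K,C,np.array(a)/1.5),ray(K2,C2,np.array(b)/1.5)]); print(k,p.round(4),np.round(e,4))
    print(onz(K,C,np.array(a)/1.5,.0585 if k[0]=='k' else .045))
# hinge line: white front's top edge at z .095
for uv in [(98,470),(690,463)]: print(onz(K,C,np.array(uv)/1.5,.095))
```

```text
kR [ 0.5319 -0.1894  0.0641] [0.0006 0.0006]
[ 0.53937254 -0.19395276  0.0585    ]
kL [0.5448 0.1376 0.0626] [0.0003 0.0003]
[0.55001807 0.14145582 0.0585    ]
h1 [ 0.505  -0.0787  0.0518] [0.001 0.001]
[ 0.51115528 -0.08126511  0.045     ]
h2 [0.5007 0.0229 0.0515] [0.0011 0.0011]
[0.50748492 0.02562655 0.045     ]
[ 0.60108875 -0.21825992  0.095     ]
[0.59113883 0.17305997 0.095     ]
```

>>> carry_out(steps=[[3,-0.3,21,0,0,0,0],[3,-0.3,21,0,0,0,0],[3,-0.3,21,0,0,0,0],[3,-0.3,21,0,0,0,0],[3,-0.3,21,0,0,0,0],[3,-0.3,21,0,0,0,0],[-9.05,0,4.25,0,0,0,0],[-9.05,0,4.25,0,0,0,0],[-9.05,0,4.25,0,0,0,0],[-9.05,0,4.25,0,0,0,0],[-9.05,0,4.25,0,0,0,0],[-9.05,0,4.25,0,0,0,0]])

```text
clock: 5.35
eef_pos: [0.5186, -0.0281, 0.0499]
tool_rot: [0.217, -0.001, 0.976, 0.0]
contact_force: [-15.3, 1.2, 2.3]
finger_gap: -0.0002
```

>>> carry_out(steps=[[0,0,0,0,0,0,0],[0,0,0,0,0,0,0]])

```text
clock: 5.55
eef_pos: [0.5196, -0.0285, 0.0506]
tool_rot: [0.219, -0.0, 0.976, -0.0]
contact_force: [-0.0, -1.0, 0.2]
finger_gap: -0.0
```

Run:
```python
from h import *
st()
cap("wrist","w4.png",up=1.5)
cap("top","t4.png",(190,110,340,260),4)
```

```text
t 5.55 p [519.6 -28.5  50.6] F [-0.  -1.   0.2] gap -0.0 j [-0.163 -0.459  2.126  0.081  1.039 -1.76 ]
R [[-0.904, -0.001, 0.428], [-0.001, 1.0, -0.0], [-0.428, -0.001, -0.904]]
```

View pics/w4.png

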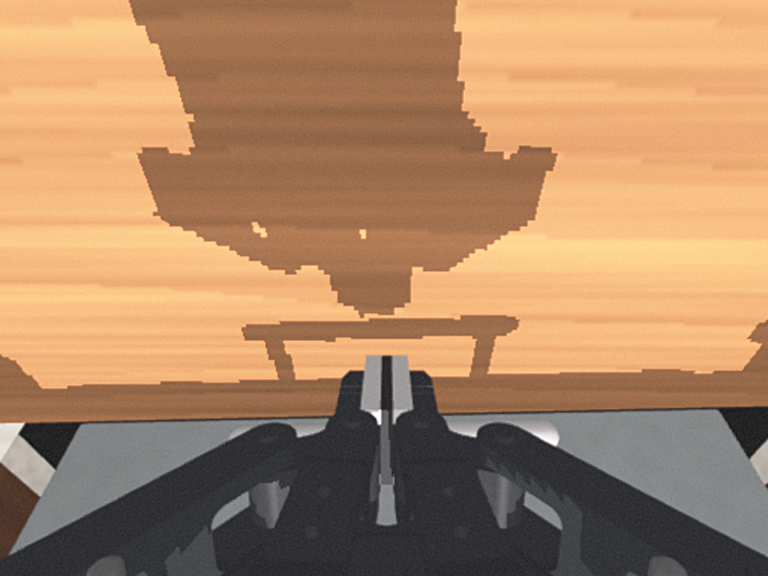

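View pics/t4.png

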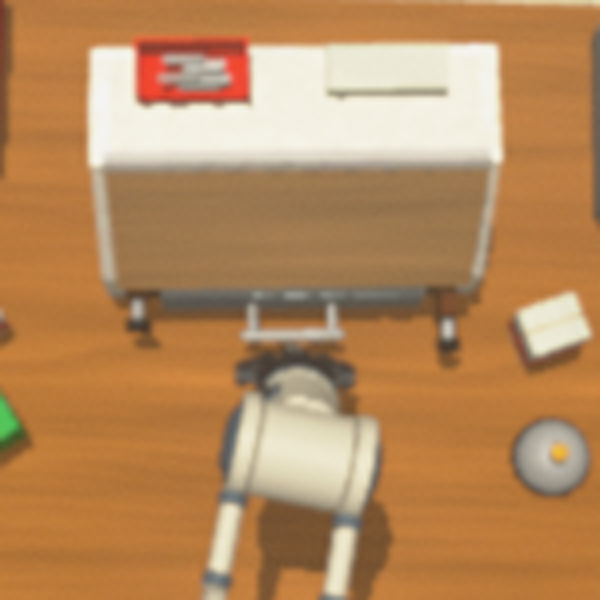

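>>> carry_out(steps=[[-4.5,0,2.1,0,0,0,0],[-4.5,0,2.1,0,0,0,0],[-4.5,0,2.1,0,0,0,0],[0,0,0,0,0,0,0]])

```text
clock: 6.05
eef_pos: [0.5315, -0.0285, 0.0465]
tool_rot: [0.215, -0.0, 0.977, 0.0]
contact_force: [-10.4, 0.7, 1.5]
finger_gap: 0.0003
```

>>> carry_out(steps=[[-4.5,0,2.1,0,0,0,0],[-4.5,0,2.1,0,0,0,0],[0,0,0,0,0,0,0]])

```text
clock: 6.35
eef_pos: [0.5349, -0.0281, 0.0404]
tool_rot: [0.206, -0.0, 0.979, 0.001]
contact_force: [-37.4, -0.8, 5.4]
finger_gap: 0.0001
```

>>> carry_out(steps=[[9,0,-4.2,0,0,0,0],[9,0,-4.2,0,0,0,0],[18,0,-8.4,0,0,0,0],[18,0,-8.4,0,0,0,0],[0,0,-25,0,0,0,0],[0,0,-25,0,0,0,0],[0,0,0,0,0,0,0]])

```text
clock: 7.05
eef_pos: [0.464, -0.0292, 0.0984]
tool_rot: [0.222, 0.0, 0.975, -0.001]
contact_force: [0.8, 0.3, 0.7]
finger_gap: 0.0001
```

Run:
```python
from h import *
st()
import pickle; 
v=cap("wrist","w5.png",up=1.5);pickle.dump(v,open("w5.pkl","wb"))
cap("scene","s5.png",(220,180,350,310),5)
```

```text
t 7.05 p [464.  -29.2  98.4] F [0.8 0.3 0.7] gap 0.1 j [-0.193 -0.7    2.194  0.087  1.208 -1.776]
R [[-0.901, 0.0, 0.433], [-0.0, 1.0, -0.001], [-0.433, -0.001, -0.901]]
```

View pics/w5.png

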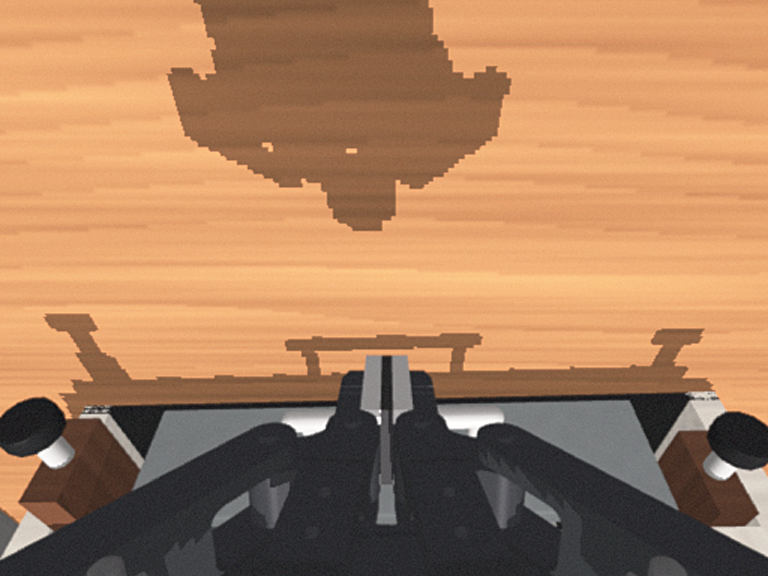

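View pics/s5.png

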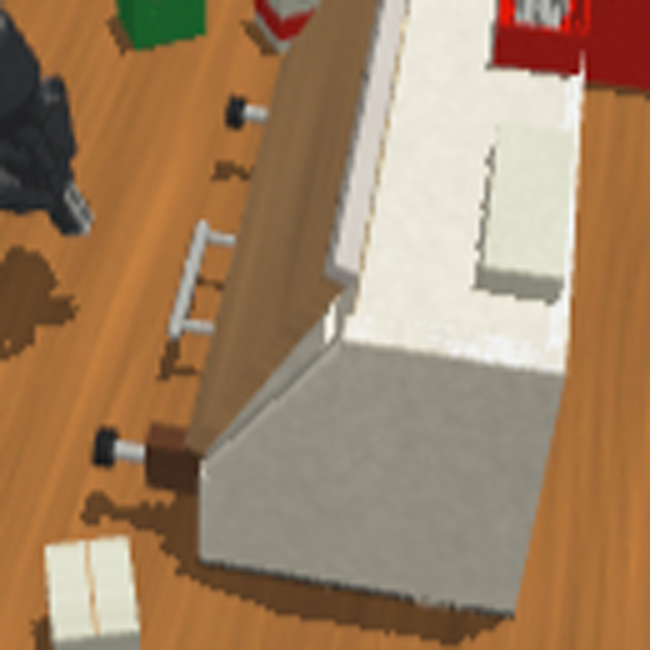

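Run:
```python
from h import *
im,K,C=cap("scene")
for uv in [(174,330),(202,228),(188,279)]:
    print(onz(K,C,np.array([220+uv[0]/5,180+uv[1]/5]),.045).round(4))
for n,uv in {"front bottom R":(200,560),"hinge R corner":(203,463)}.items():
    q=np.array([220+uv[0]/5,180+uv[1]/5]); print(n,onz(K,C,q,0 if 'bottom' in n else .095).round(4))
im,K,C=cap("top")
_,K5,C5=__import__('pickle').load(open("w5.pkl","rb"))
for uv in [(286,418),(500,415)]:print("w5 handle",onz(K5,C5,np.array(uv)/1.5,.047).round(4))
for uv in [(32,425),(740,436)]:print("w5 knob",onz(K5,C5,np.array(uv)/1.5,.0585).round(4))
```

```text
[ 0.5541 -0.0772  0.045 ]
[0.5503 0.0219 0.045 ]
[ 0.5523 -0.0291  0.045 ]
front bottom R [ 0.6076 -0.2228  0.    ]
hinge R corner [ 0.6078 -0.2168  0.095 ]
w5 handle [ 0.5453 -0.0781  0.047 ]
w5 handle [0.5425 0.0263 0.047 ]
w5 knob [ 0.5334 -0.1903  0.0585]
w5 knob [0.5422 0.1363 0.0585]
```

Run:
```python
from h import *
import pickle
im,K,C=pickle.load(open("w5.pkl","rb"))
cv2.imwrite("pics/w5z.png",cv2.resize(im[240:340,20:170],None,fx=5,fy=5,interpolation=cv2.INTER_CUBIC))
```

```text
(no output)
```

View pics/w5z.png

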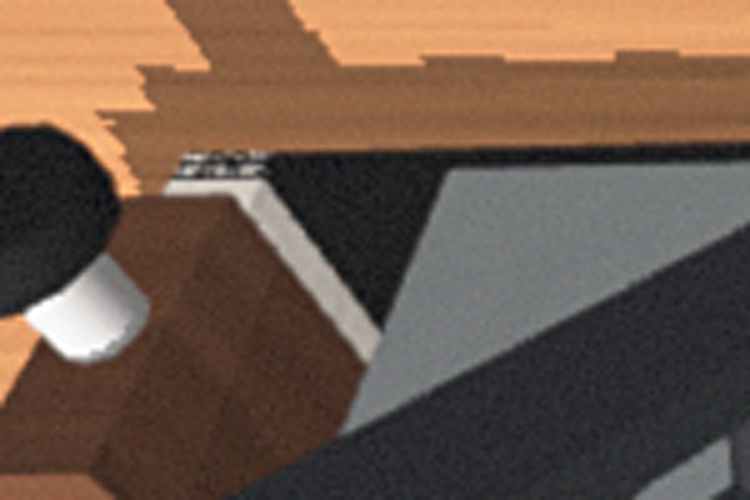

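Run:
```python
from h import *
import pickle
im,K,C=pickle.load(open("w5.pkl","rb"))
f=lambda x,y:(20+x/5,240+y/5)
print("grey ll",onz(K,C,f(445,170),.012),"black/counter",onz(K,C,f(445,150),0),"white foot",onz(K,C,f(265,155),0),onz(K,C,f(265,180),0),onz(K,C,f(265,180),.012))
```

```text
grey ll [ 0.59146629 -0.16497057  0.012     ] black/counter [ 0.60259424 -0.17267255  0.        ] white foot [ 0.60430804 -0.2081875   0.        ] [ 0.61282146 -0.21152471  0.        ] [ 0.59472468 -0.19922464  0.012     ]
```

>>> carry_out(steps=[[-9,0,4.3,0,0,0,0],[-9,0,4.3,0,0,0,0],[-9,0,4.3,0,0,0,0],[9.5,0,19.5,0,0,0,0],[9.5,0,19.5,0,0,0,0],[-9,0,4.3,0,0,0,0],[-9,0,4.3,0,0,0,0],[-4.5,0,2.1,0,0,0,0],[-4.5,0,2.1,0,0,0,0],[0,0,0,0,0,0,0]])

```text
clock: 8.25
eef_pos: [0.5217, -0.0286, 0.0496]
tool_rot: [0.218, -0.0, 0.976, 0.0]
contact_force: [-0.4, -0.6, 0.7]
finger_gap: 0.0003
```

>>> carry_out(steps=[[-4.5,0,2.1,0,0,0,0],[-4.5,0,2.1,0,0,0,0],[0,0,0,0,0,0,0]])

```text
clock: 8.55
eef_pos: [0.5303, -0.0285, 0.0488]
tool_rot: [0.216, -0.0, 0.976, 0.0]
contact_force: [-5.3, 0.3, 0.2]
finger_gap: -0.0001
```

>>> carry_out(steps=[[-3.6,0,1.7,0,0,0,0],[0,0,0,0,0,0,0],[0,0,0,0,0,0,0]])

```text
clock: 8.85
eef_pos: [0.5317, -0.0283, 0.0466]
tool_rot: [0.213, -0.0, 0.977, 0.0]
contact_force: [-16.9, 0.1, 1.8]
finger_gap: 0.0002
```

>>> carry_out(steps=[[-3.6,0,1.7,0,0,0,0],[0,0,0,0,0,0,0],[0,0,0,0,0,0,0]])

```text
clock: 9.15
eef_pos: [0.533, -0.0282, 0.0442]
tool_rot: [0.209, -0.0, 0.978, 0.001]
contact_force: [-29.2, 0.3, 4.0]
finger_gap: 0.0001
```

>>> carry_out(steps=[[9,0,-4.2,0,0,0,0],[18,0,-8.5,0,0,0,20],[27,0,-12.8,0,0,0,45],[-2,-30,-5,0,0,0,45],[-2,-30,-5,0,0,0,45],[0,-35,0,0,0,0,45],[0,-35,0,0,0,0,45],[0,-33,0,0,0,0,45],[0,0,0,0,0,0,45],[0,0,0,0,0,0,45]])

```text
clock: 10.15
eef_pos: [0.4789, -0.1922, 0.0609]
tool_rot: [0.218, 0.001, 0.976, 0.0]
contact_force: [0.4, 0.5, 0.5]
finger_gap: 0.0449
```

Run:
```python
from h import *
st(); delta([.536,-.191,.0585],tiltR(25.2,1.7))
cap("wrist","w6.png",up=1.5)
```

```text
t 10.15 p [ 478.9 -192.2   60.9] F [0.4 0.5 0.5] gap 44.9 j [-0.599 -0.437  2.091  0.268  1.132 -2.238]
R [[-0.905, 0.002, 0.425], [0.002, 1.0, -0.0], [-0.425, 0.001, -0.905]]
shift tool mm [-50.6   1.4  26.5] rotvec [-0.74 -0.02 -1.66]  then-in-target-frame [-50.6  -0.4  26.5]
```

View pics/w6.png

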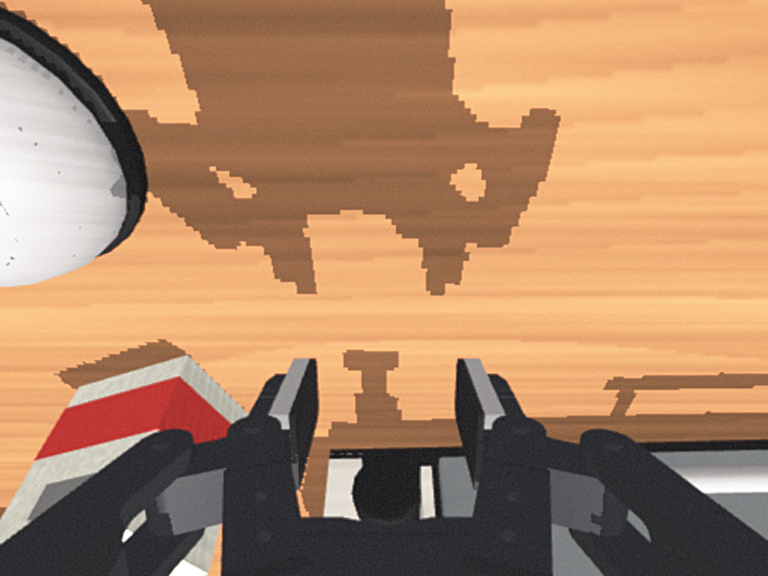

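>>> carry_out(steps=[[0,0,0,-0.7,0,-1.6,40],[-10,0,5.2,0,0,0,40],[-10,0,5.2,0,0,0,40],[-10,0,5.2,0,0,0,40],[-10,0,5.2,0,0,0,40],[-10,0,5.2,0,0,0,40],[0,0,0,0,0,0,40],[0,0,0,0,0,0,15],[0,0,0,0,0,0,15],[0,0,0,0,0,0,15],[0,0,0,0,0,0,15]])

```text
clock: 11.3
eef_pos: [0.5352, -0.1921, 0.0595]
tool_rot: [0.219, -0.015, 0.976, 0.0]
contact_force: [3.0, -9.4, -1.2]
finger_gap: 0.0233
```

>>> carry_out(steps=[[0,-1,0,0,0,0,15],[0,-1,0,0,0,0,15],[0,0,0,0,0,0,15]])

```text
clock: 11.6
eef_pos: [0.5352, -0.1923, 0.0594]
tool_rot: [0.218, -0.015, 0.976, 0.002]
contact_force: [-1.7, -2.9, 3.1]
finger_gap: 0.0238
```

Run:
```python
from h import *
st()
cap("wrist","w7.png",up=1.5)
cap("scene","s7.png",(220,200,300,310),5)
```

```text
t 11.6 p [ 535.2 -192.3   59.4] F [-1.7 -2.9  3.1] gap 23.8 j [-0.534 -0.271  1.967  0.26   1.08  -2.216]
R [[-0.904, -0.03, 0.426], [-0.028, 1.0, 0.011], [-0.426, -0.002, -0.905]]
```

View pics/w7.png

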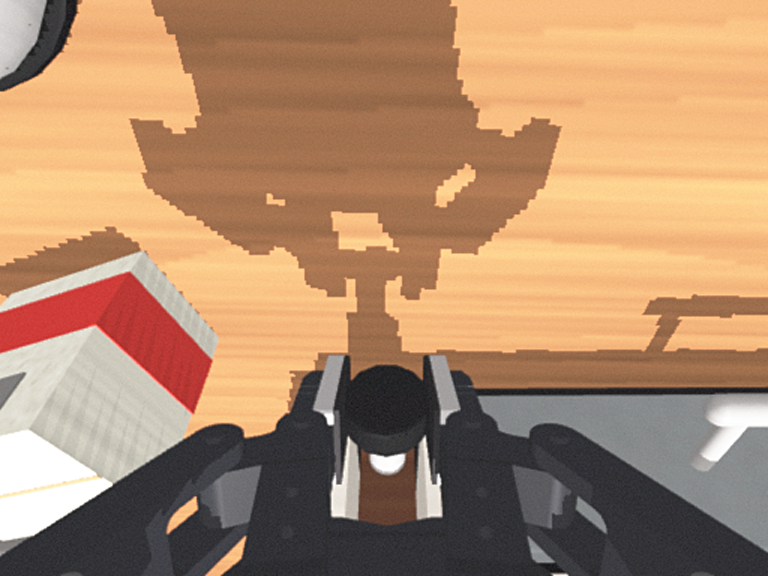

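View pics/s7.png

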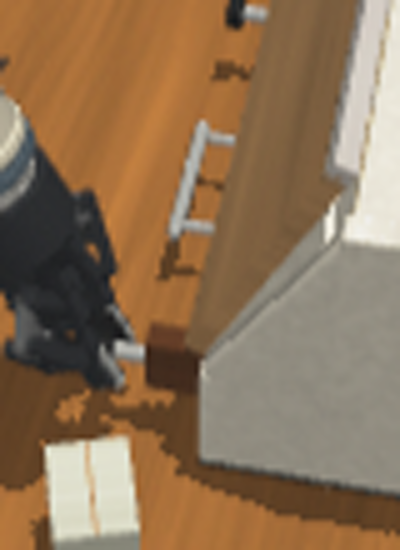

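>>> carry_out(steps=[[9.05,0,-4.25,0,0,0,15],[9.05,0,-4.25,0,0,0,15],[9.05,0,-4.25,0,0,0,15],[9.05,0,-4.25,0,0,0,15],[9.05,0,-4.25,0,0,0,15],[9.05,0,-4.25,0,0,0,15],[9.05,0,-4.25,0,0,0,15],[9.05,0,-4.25,0,0,0,15],[0,0,0,0,0,0,15]])

```text
clock: 12.6
eef_pos: [0.4549, -0.1955, 0.0594]
tool_rot: [0.219, -0.015, 0.976, 0.001]
contact_force: [-1.6, -6.0, 2.9]
finger_gap: 0.0237
```

>>> carry_out(steps=[[4.5,0,-2.1,0,0,0,15],[4.5,0,-2.1,0,0,0,15],[0,0,0,0,0,0,15]])

```text
clock: 12.9
eef_pos: [0.4454, -0.1959, 0.0594]
tool_rot: [0.219, -0.015, 0.976, 0.001]
contact_force: [-1.8, -6.3, 2.3]
finger_gap: 0.0237
```

>>> carry_out(steps=[[4.5,0,-2.1,0,0,0,15],[4.5,0,-2.1,0,0,0,15],[0,0,0,0,0,0,15]])

```text
clock: 13.2
eef_pos: [0.4355, -0.1963, 0.0594]
tool_rot: [0.219, -0.015, 0.976, 0.001]
contact_force: [-1.9, -6.9, 3.4]
finger_gap: 0.0236
```

>>> carry_out(steps=[[4.5,0,-2.1,0,0,0,15],[0,0,0,0,0,0,15]])

```text
clock: 13.4
eef_pos: [0.4331, -0.1963, 0.0596]
tool_rot: [0.222, -0.014, 0.975, 0.001]
contact_force: [24.0, -10.4, -11.7]
finger_gap: 0.0236
```

>>> carry_out(steps=[[4.5,0,-2.1,0,0,0,15],[0,0,0,0,0,0,15]])

```text
clock: 13.6
eef_pos: [0.4301, -0.1964, 0.0604]
tool_rot: [0.225, -0.015, 0.974, 0.001]
contact_force: [39.8, -11.9, -18.6]
finger_gap: 0.0237
```

>>> carry_out(steps=[[-7,0,3.3,0,0,0,15],[0,0,0,0,0,0,45],[0,0,0,0,0,0,45],[0,0,0,0,0,0,45],[-8.5,0,-18,0,0,0,45],[-8.5,0,-18,0,0,0,45],[-10,20,-10,0,0,0,45],[0,45,0,0,0,0,45],[0,45,0,0,0,0,45],[0,45,0,0,0,0,45],[0,45,0,0,0,0,45],[0,45,0,0,0,0,45],[0,45,0,0,0,0,45],[0,40,0,0,0,0,45],[0,0,0,0,0,0,45],[0,0,0,0,0,0,45]])

```text
clock: 15.2
eef_pos: [0.4274, 0.1359, 0.1107]
tool_rot: [0.217, -0.017, 0.976, 0.003]
contact_force: [0.3, -0.2, 0.0]
finger_gap: 0.045
```

Run:
```python
from h import *
st(); delta([.546,.137,.0585],tiltR(25.2,1.7)); delta([.49,.135,.0585],tiltR(25.2,1.7))
cap("wrist","w8.png",up=1.5)
cap("scene","s8.png",(190,150,350,310),5)
```

```text
t 15.2 p [427.4 135.9 110.7] F [ 0.3 -0.2  0. ] gap 45.0 j [ 0.318 -0.729  2.187 -0.127  1.264 -1.274]
R [[-0.905, -0.034, 0.424], [-0.032, 0.999, 0.013], [-0.424, -0.002, -0.906]]
shift tool mm [-85.2  -2.9  97.6] rotvec [ 0.03 -0.1   0.27]  then-in-target-frame [-85.1  -2.5  97.8]
shift tool mm [-34.5  -3.   73.8] rotvec [ 0.03 -0.1   0.27]  then-in-target-frame [-34.4  -2.8  73.9]
```

View pics/w8.png

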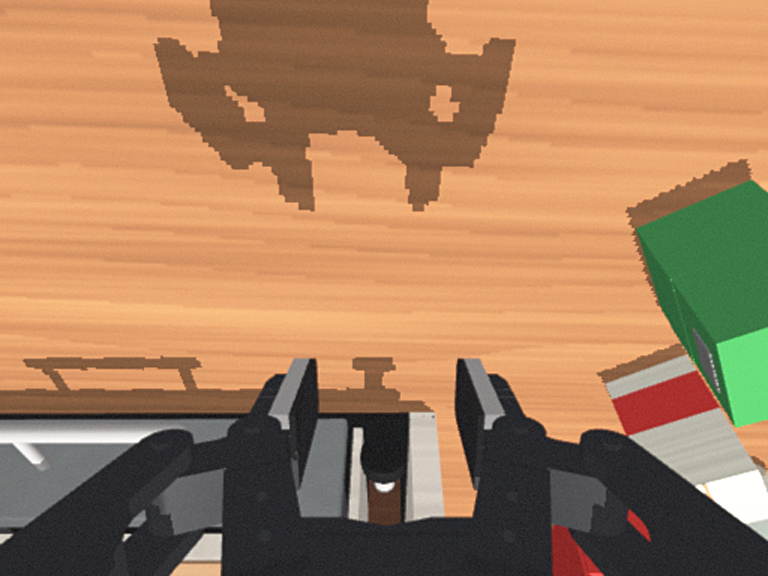

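View pics/s8.png

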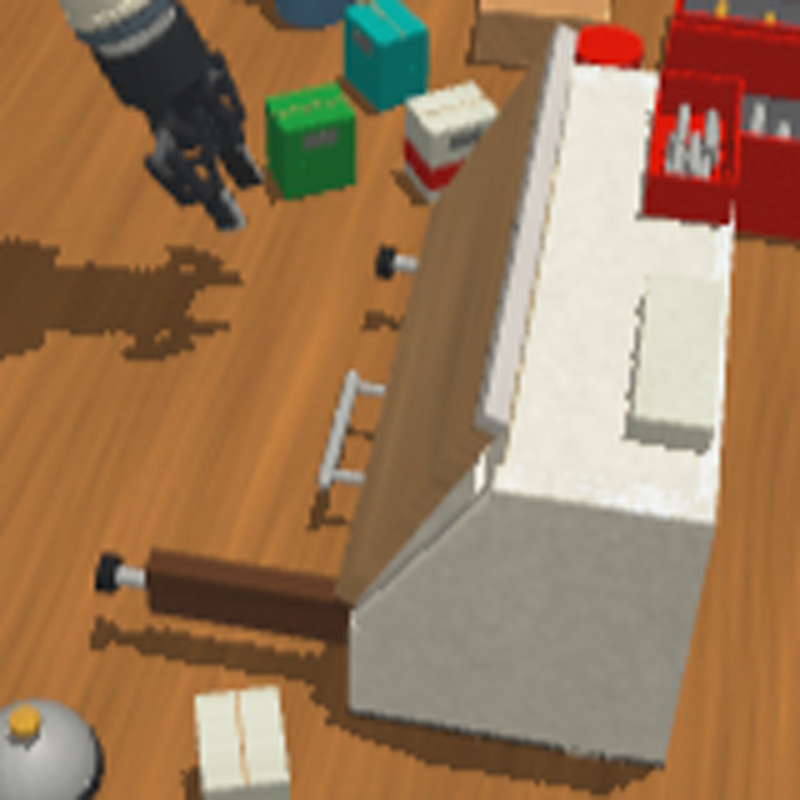

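>>> carry_out(steps=[[-11.5,-1,24.6,0,0,0,40],[-11.5,-1,24.6,0,0,0,40],[-11.5,-1,24.6,0,0,0,40],[-10.3,0,4.8,0,0,0,40],[-10.3,0,4.8,0,0,0,40],[-10.3,0,4.8,0,0,0,40],[-10.3,0,4.8,0,0,0,40],[-10.3,0,4.8,0,0,0,40],[0,0,0,0,0,0,40],[0,0,0,0,0,0,15],[0,0,0,0,0,0,15],[0,0,0,0,0,0,15],[0,0,0,0,0,0,15]])

```text
clock: 16.6
eef_pos: [0.5477, 0.1382, 0.0606]
tool_rot: [0.219, -0.014, 0.976, 0.007]
contact_force: [1.2, 15.2, -0.8]
finger_gap: 0.0237
```

Run:
```python
from h import *
st()
cap("wrist","w9.png",up=1.5)
```

```text
t 16.6 p [547.7 138.2  60.6] F [ 1.2 15.2 -0.8] gap 23.7 j [ 0.232 -0.311  1.997 -0.093  1.022 -1.337]
R [[-0.904, -0.031, 0.427], [-0.025, 0.999, 0.019], [-0.428, 0.007, -0.904]]
```

View pics/w9.png

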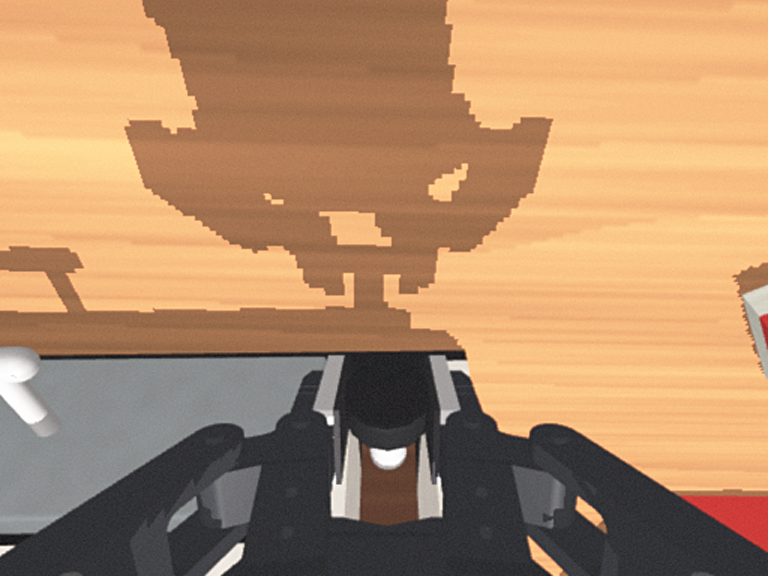

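>>> carry_out(steps=[[9.05,1.5,-4.25,0,0,0,15],[9.05,1,-4.25,0,0,0,15],[9.05,0,-4.25,0,0,0,15],[9.05,0,-4.25,0,0,0,15],[9.05,0,-4.25,0,0,0,15],[9.05,0,-4.25,0,0,0,15],[9.05,0,-4.25,0,0,0,15],[9.05,0,-4.25,0,0,0,15],[9.05,0,-4.25,0,0,0,15],[9.05,0,-4.25,0,0,0,15],[9.05,0,-4.25,0,0,0,15],[0,0,0,0,0,0,15]])

```text
clock: 17.85
eef_pos: [0.4375, 0.134, 0.0605]
tool_rot: [0.219, -0.014, 0.976, 0.003]
contact_force: [-2.4, -1.2, 4.1]
finger_gap: 0.0238
```

>>> carry_out(steps=[[4.5,0,-2.1,0,0,0,15],[4.5,0,-2.1,0,0,0,15],[0,0,0,0,0,0,15]])

```text
clock: 18.15
eef_pos: [0.4279, 0.1336, 0.0604]
tool_rot: [0.219, -0.015, 0.976, 0.002]
contact_force: [-1.9, -4.5, 6.8]
finger_gap: 0.0239
```

>>> carry_out(steps=[[4.5,0,-2.1,0,0,0,15],[0,0,0,0,0,0,15]])

```text
clock: 18.35
eef_pos: [0.423, 0.1334, 0.0604]
tool_rot: [0.219, -0.015, 0.976, 0.002]
contact_force: [-1.6, -5.7, 7.7]
finger_gap: 0.024
```

>>> carry_out(steps=[[4.5,0,-2.1,0,0,0,15],[0,0,0,0,0,0,15]])

```text
clock: 18.55
eef_pos: [0.4208, 0.1334, 0.0607]
tool_rot: [0.223, -0.015, 0.975, 0.002]
contact_force: [27.0, -2.1, -8.8]
finger_gap: 0.0237
```

>>> carry_out(steps=[[4,0,-1.9,0,0,0,15],[0,0,0,0,0,0,15]])

```text
clock: 18.75
eef_pos: [0.4186, 0.1333, 0.0614]
tool_rot: [0.226, -0.015, 0.974, 0.002]
contact_force: [48.8, -0.7, -19.5]
finger_gap: 0.0234
```

>>> carry_out(steps=[[-6,0,2.8,0,0,0,15],[0,0,0,0,0,0,45],[0,0,0,0,0,0,45],[0,0,0,0,0,0,45],[-8.5,0,-18,0,0,0,45],[-8.5,0,-18,0,0,0,45],[-8.5,0,-18,0,8.4,0,45],[-8.5,0,-18,0,8.4,0,45],[0,0,-20,0,8.4,1.6,45],[0,-20,-40,0,0,0,45],[0,-20,-40,0,0,0,45],[0,-40,-40,0,0,0,20],[-10,-40,-40,0,0,0,0],[-10,-40,-20,0,0,0,0],[0,0,0,0,0,0,0],[0,0,0,0,0,0,0]])

```text
clock: 20.35
eef_pos: [0.4391, -0.0164, 0.3281]
tool_rot: [-0.001, -0.0, 1.0, 0.001]
contact_force: [0.2, 0.4, -0.0]
finger_gap: 0.0007
```

Run:
```python
from h import *
import pickle
st()
v=cap("wrist","w10.png",up=1.5);pickle.dump(v,open("w10.pkl","wb"))
v=cap("scene","s10.png",(190,150,350,310),5)
cap("top","t10.png",(190,110,340,260),4)
```

```text
t 20.35 p [439.1 -16.4 328.1] F [ 0.2  0.4 -0. ] gap 0.7 j [-0.116 -0.304  1.459  0.002  1.988 -1.687]
R [[-1.0, -0.001, -0.001], [-0.001, 1.0, 0.002], [0.001, 0.002, -1.0]]
```

View pics/w10.png

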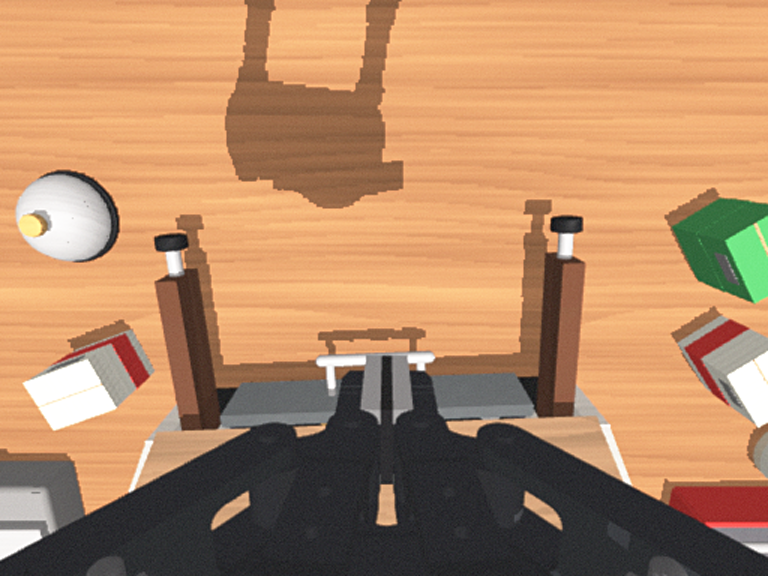

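View pics/s10.png

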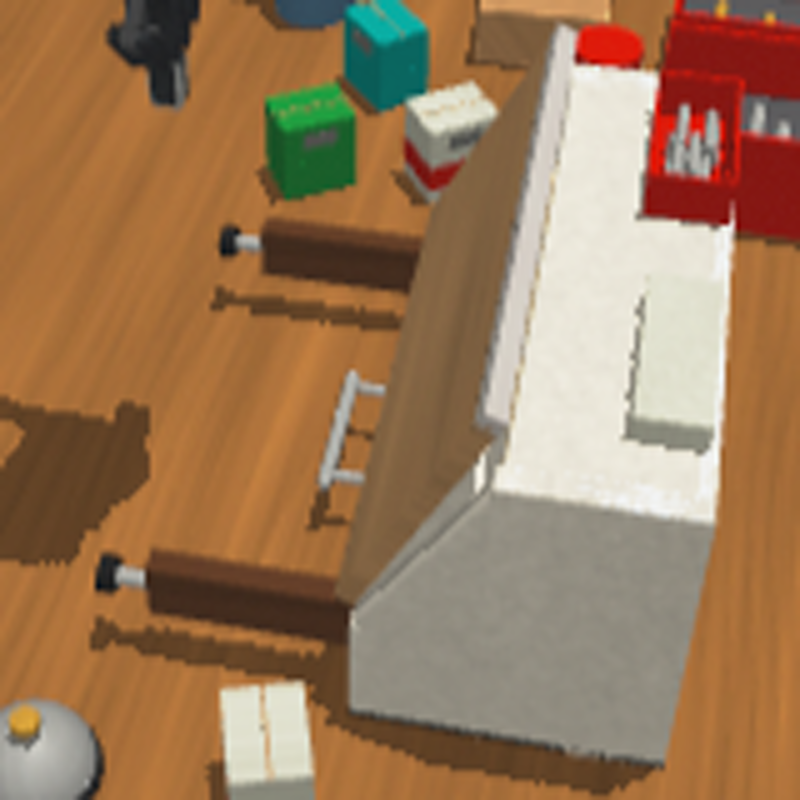

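View pics/t10.png

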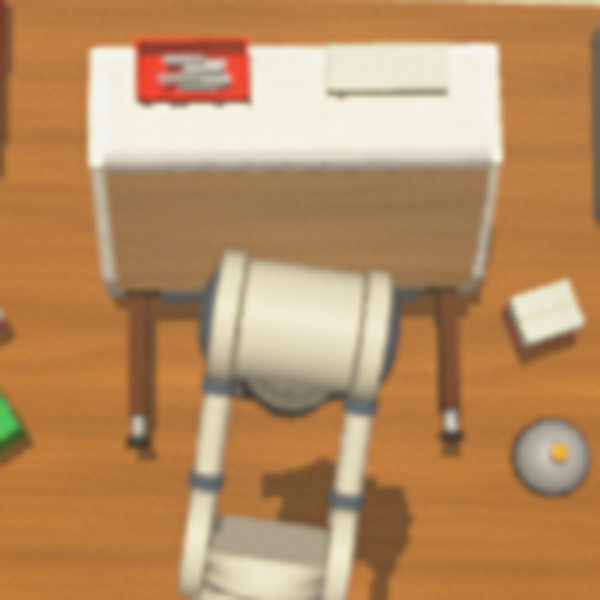

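Run:
```python
from h import *
im,K,C=cap("scene"); it,Kt,Ct=cap("top")
f=lambda x,y:(190+x/5,150+y/5); g=lambda x,y:(190+x/4,110+y/4)
for n,a,b in [("R",f(495,425),g(489,162)),("L",f(563,28),g(97,162))]:
    print(n,tri([ray(K,C,a),ray(Kt,Ct,b)]), onz(Kt,Ct,b,.268).round(4),onz(K,C,a,.268).round(4))
for u in [(487,420),(505,432),(555,28),(573,30)]: print(onz(K,C,f(*u),.268).round(4))
print(onz(K,C,f(352,612),.095),onz(K,C,f(495,492),.24),"stock",onz(K,C,f(627,435),.24),onz(K,C,f(642,215),.24),onz(K,C,f(525,285),.26))
cap("scene","s10z.png",(270,145,345,245),7)
cap("top","t10z.png",(200,105,330,200),6)
```

```text
R (array([ 0.68101169, -0.20523068,  0.27026106]), [np.float64(0.002393156277403694), np.float64(0.0023931562774033768)]) [ 0.6793 -0.2063  0.268 ] [ 0.6829 -0.2019  0.268 ]
L (array([0.66545628, 0.16759803, 0.27481613]), [np.float64(0.0006616870560680932), np.float64(0.000661687056068163)]) [0.6681 0.1685 0.268 ] [0.664  0.1769 0.268 ]
[ 0.678  -0.1993  0.268 ]
[ 0.689  -0.2056  0.268 ]
[0.6586 0.1756 0.268 ]
[0.6711 0.1761 0.268 ]
[ 0.60707816 -0.21620164  0.095     ] [ 0.68853671 -0.22466238  0.24      ] stock [ 0.75311717 -0.16628903  0.24      ] [0.73968751 0.02372605 0.24      ] [ 0.67986495 -0.07979249  0.26      ]
```

View pics/s10z.png

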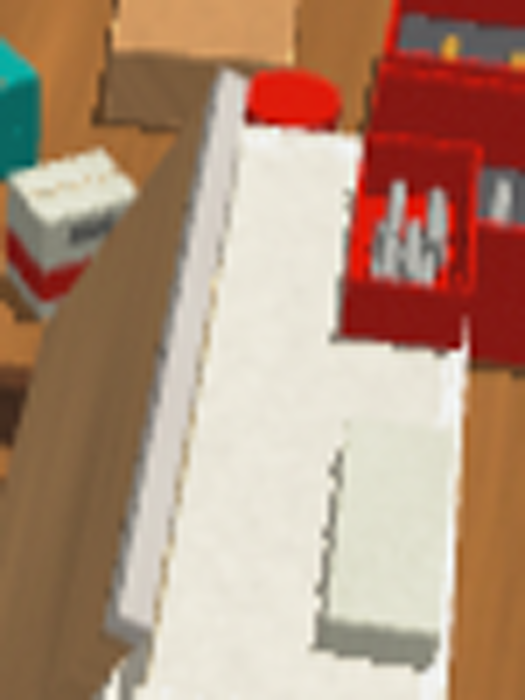

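View pics/t10z.png

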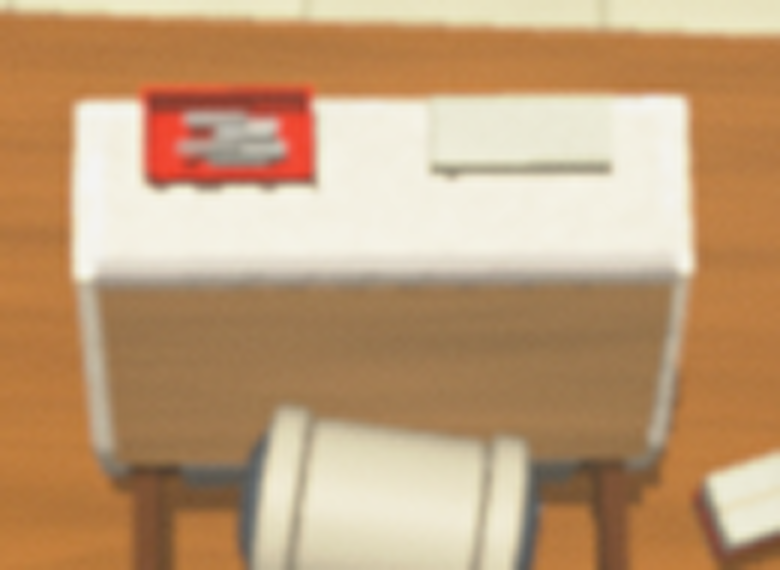

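>>> carry_out(steps=[[-25,0,-12,0,0,-2,0],[-30,-1,0,0,0,0,0],[-30,-1,0,0,0,0,0],[-30,-1,0,0,0,0,0],[-30,-1,0,0,0,0,0],[-30,-1,0,0,0,0,0],[-30,-1,0,0,0,0,0],[-30,0,0,0,0,0,0],[-27,0,0,0,0,0,0],[0,0,0,0,0,0,0],[0,0,0,0,0,0,0],[0,0,0,0,0,0,0]])

```text
clock: 21.9
eef_pos: [0.7005, -0.0128, 0.3416]
tool_rot: [0.0, -0.019, 1.0, 0.001]
contact_force: [1.3, -0.9, 0.5]
finger_gap: -0.0
```

Run:
```python
from h import *
import pickle
st(); delta([.702,-.022,.271],yawR(2))
v=cap("wrist","w11.png",up=1.5)
v=cap("scene","s11.png",(190,100,350,260),5)
```

```text
t 21.9 p [700.5 -12.8 341.6] F [ 1.3 -0.9  0.5] gap -0.0 j [-6.700e-02  4.390e-01  6.570e-01  1.000e-03  2.044e+00 -1.675e+00]
R [[-0.999, -0.038, 0.001], [-0.038, 0.999, 0.001], [-0.001, 0.001, -1.0]]
shift tool mm [-1.  -9.3 70.6] rotvec [0.06 0.05 0.17]  then-in-target-frame [-1.1 -9.3 70.6]
```

View pics/w11.png

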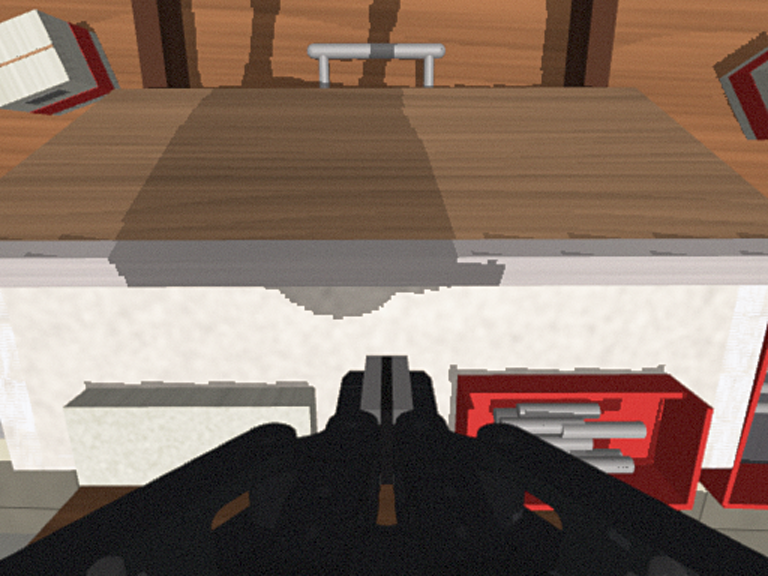

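View pics/s11.png

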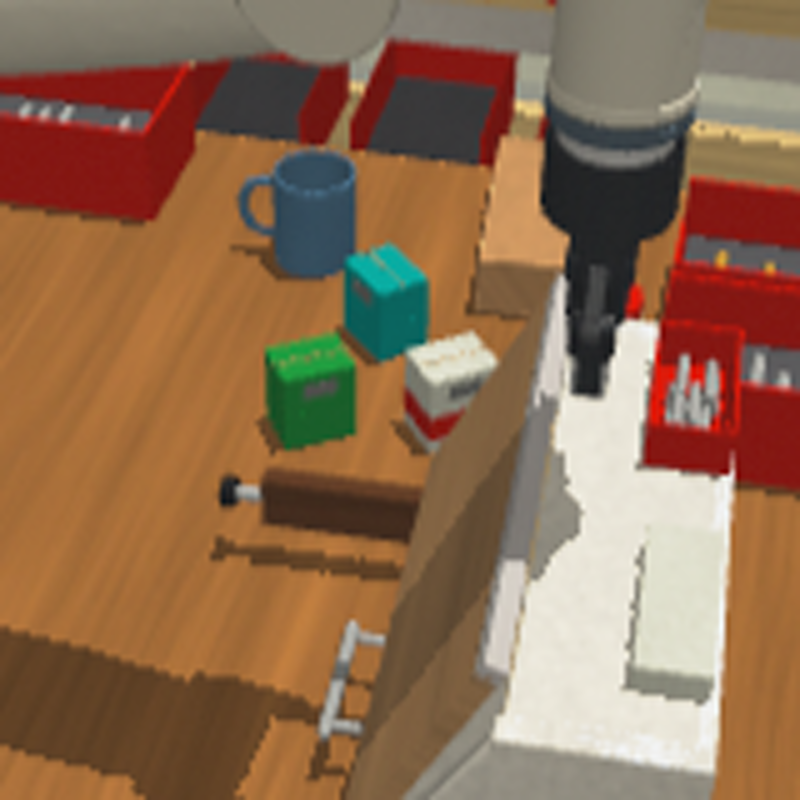

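Run:
```python
from h import *
im,K,C=cap("wrist")
for n,uv,z in [("inner edge",(390,287),.268),("outer edge",(390,240),.268),("inner R",(60,287),.268),("inner L",(700,287),.268),("stock R",(120,385),.24),("stock R right",(315,385),.24),("bin",(500,370),.24),("bin top",(455,375),.275)]:
    print(n,onz(K,C,np.array(uv)/1.5,z).round(4))
```

```text
inner edge [ 0.6827 -0.0116  0.268 ]
outer edge [ 0.6622 -0.0125  0.268 ]
inner R [ 0.6881 -0.1545  0.268 ]
inner L [0.6777 0.1228 0.268 ]
stock R [ 0.7496 -0.1511  0.24  ]
stock R right [ 0.7458 -0.0484  0.24  ]
bin [0.7335 0.0482 0.24  ]
bin top [0.7201 0.0186 0.275 ]
```

>>> carry_out(steps=[[-2.5,-12,10,0,0,0,0],[0,0,20,0,0,0,0],[0,0,20,0,0,0,0],[0,0,14,0,0,0,0],[0,0,6,0,0,0,0],[0,0,0,0,0,0,0],[0,0,0,0,0,0,0]])

```text
clock: 22.75
eef_pos: [0.7042, -0.0254, 0.2715]
tool_rot: [0.001, -0.019, 1.0, 0.0]
contact_force: [-0.4, -0.1, 0.8]
finger_gap: -0.0004
```

Run:
```python
from h import *
st()
v=cap("wrist","w12.png",up=1.5)
v=cap("scene","s12.png",(250,150,350,230),7)
```

```text
t 22.75 p [704.2 -25.4 271.5] F [-0.4 -0.1  0.8] gap -0.4 j [-8.500e-02  3.980e-01  8.380e-01  1.000e-03  1.905e+00 -1.692e+00]
R [[-0.999, -0.037, 0.001], [-0.037, 0.999, 0.001], [-0.001, 0.001, -1.0]]
```

View pics/w12.png

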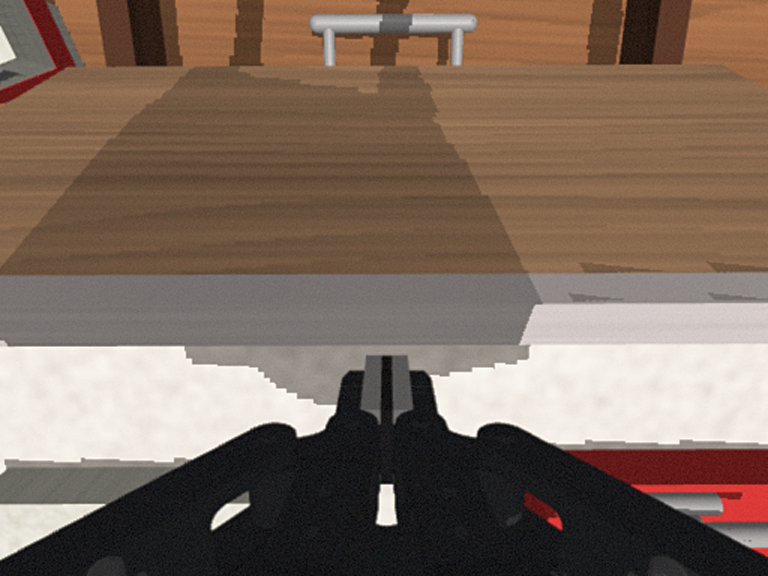

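View pics/s12.png

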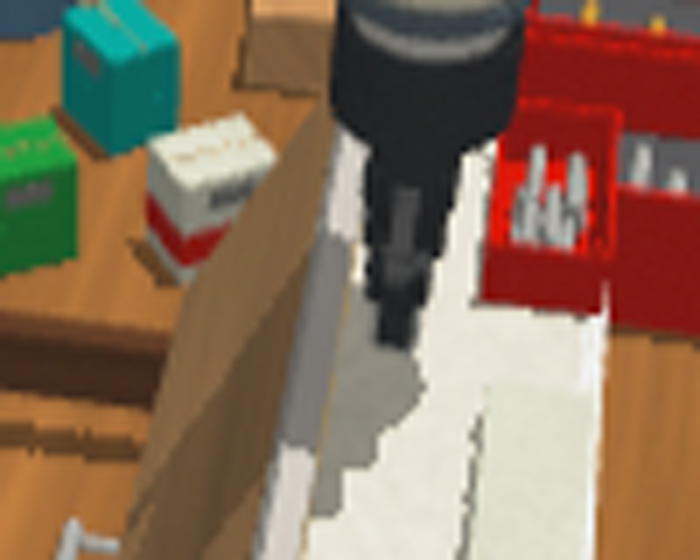

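>>> carry_out(steps=[[10,0,-1.8,0,0,0,0],[10,0,-1.8,0,0,0,0],[10,0,-1.8,0,0,0,0],[10,0,-1.8,0,0,0,0],[10,0,-1.8,0,0,0,0],[10,0,-1.8,0,0,0,0],[10,0,-1.8,0,0,0,0],[10,0,-1.8,0,0,0,0],[10,0,-1.8,0,0,0,0],[10,0,-1.8,0,0,0,0]])

```text
clock: 23.85
eef_pos: [0.6034, -0.0288, 0.2875]
tool_rot: [-0.001, -0.019, 1.0, 0.001]
contact_force: [3.7, 0.2, -2.1]
finger_gap: -0.0
```

Run:
```python
from h import *
st()
v=cap("scene","s13.png",(200,130,350,250),5)
```

```text
t 23.85 p [603.4 -28.8 287.5] F [ 3.7  0.2 -2.1] gap -0.0 j [-1.050e-01  1.150e-01  1.139e+00  1.000e-03  1.890e+00 -1.713e+00]
R [[-0.999, -0.037, -0.002], [-0.037, 0.999, 0.001], [0.002, 0.001, -1.0]]
```

View pics/s13.png

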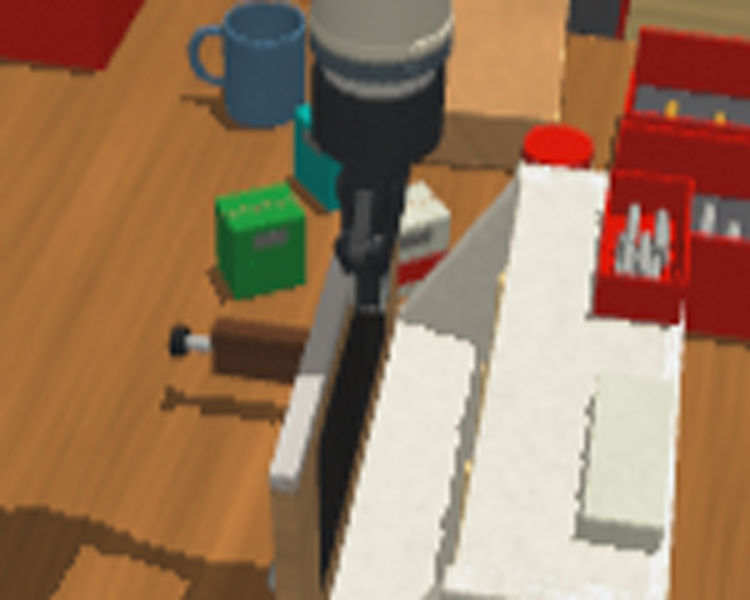

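>>> carry_out(steps=[[9,0,0.5,0,0,0,0],[9,0,0.5,0,0,0,0],[9,0,1,0,0,0,0],[9,0,1,0,0,0,0],[9,0,1.5,0,0,0,0],[9,0,1.5,0,0,0,0],[9,0,2,0,0,0,0],[8,0,3,0,0,0,0],[8,0,3,0,0,0,0],[8,0,4,0,0,0,0],[8,0,4,0,0,0,0]])

```text
clock: 25.0
eef_pos: [0.5086, -0.0323, 0.2663]
tool_rot: [-0.0, -0.019, 1.0, 0.001]
contact_force: [1.4, -0.7, -0.5]
finger_gap: 0.0001
```

Run:
```python
from h import *
st()
v=cap("scene","s14.png",(200,130,350,250),5)
```

```text
t 25.0 p [508.6 -32.3 266.3] F [ 1.4 -0.7 -0.5] gap 0.1 j [-1.310e-01 -1.480e-01  1.437e+00  1.000e-03  1.853e+00 -1.739e+00]
R [[-0.999, -0.038, -0.0], [-0.038, 0.999, 0.001], [0.0, 0.001, -1.0]]
```

View pics/s14.png

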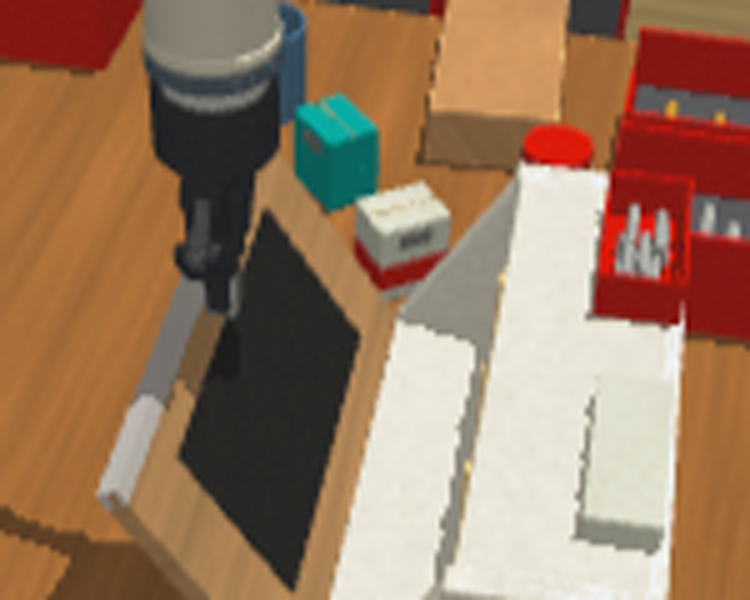

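>>> carry_out(steps=[[6,0,3,0,0,0,0],[6,0,3,0,0,0,0],[6,0,3.5,0,0,0,0],[6,0,3.5,0,0,0,0],[6,0,4,0,0,0,0],[6,0,4,0,0,0,0],[0,0,0,0,0,0,0]])

```text
clock: 25.75
eef_pos: [0.4725, -0.0336, 0.245]
tool_rot: [-0.001, -0.019, 1.0, 0.001]
contact_force: [-0.0, 0.3, 0.3]
finger_gap: -0.0
```

Run:
```python
from h import *
st()
v=cap("scene","s15.png",(180,130,330,290),4)
```

```text
t 25.75 p [472.5 -33.6 245. ] F [-0.   0.3  0.3] gap -0.0 j [-1.440e-01 -2.490e-01  1.563e+00  1.000e-03  1.830e+00 -1.751e+00]
R [[-0.999, -0.037, -0.001], [-0.037, 0.999, 0.001], [0.001, 0.001, -1.0]]
```

View pics/s15.png

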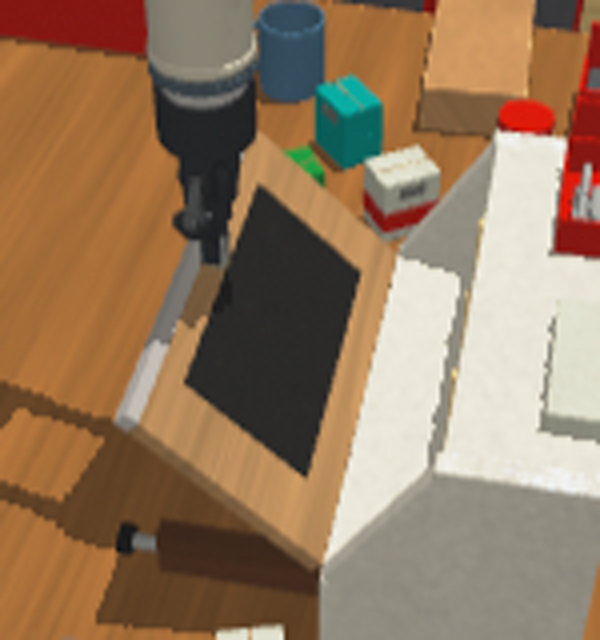

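>>> carry_out(steps=[[0,0,0,0,0,0,0],[0,0,0,0,0,0,0],[0,0,0,0,0,0,0],[0,0,0,0,0,0,0],[0,0,0,0,0,0,0]])

```text
clock: 26.3
eef_pos: [0.4735, -0.0336, 0.2456]
tool_rot: [-0.0, -0.019, 1.0, 0.001]
contact_force: [0.0, 0.1, 0.1]
finger_gap: 0.0005
```

Run:
```python
from h import *
st()
v=cap("scene","s16.png",(180,130,330,290),4)
```

```text
t 26.3 p [473.5 -33.6 245.6] F [0.  0.1 0.1] gap 0.5 j [-1.430e-01 -2.470e-01  1.560e+00  1.000e-03  1.829e+00 -1.751e+00]
R [[-0.999, -0.038, -0.0], [-0.038, 0.999, 0.001], [0.0, 0.001, -1.0]]
```

View pics/s16.png

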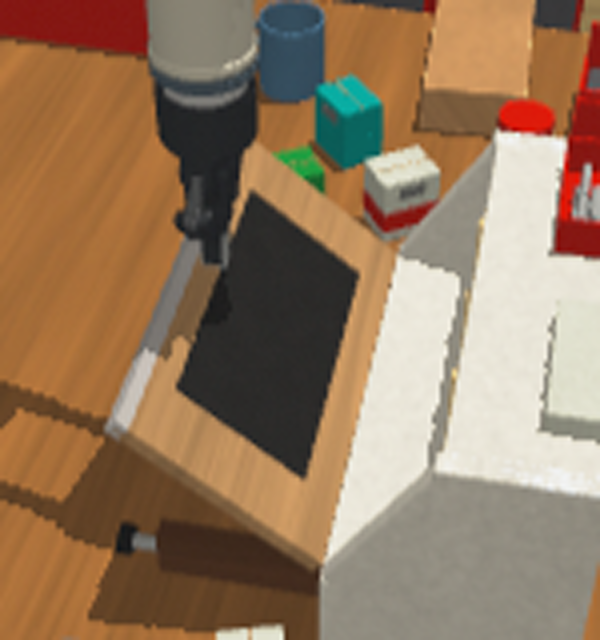

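>>> carry_out(steps=[[0,0,-30,0,0,0,0],[0,0,-30,0,0,2,30],[0,-40,-20,0,0,0,85],[0,-40,0,0,0,0,85],[0,-40,0,0,0,0,85],[0,-40,0,0,0,0,85],[0,-40,0,0,0,0,85],[0,-40,0,0,0,0,85],[0,0,0,0,0,0,85],[0,0,0,0,0,0,85],[0,0,0,0,0,0,85],[0,0,0,0,0,0,85],[0,0,0,0,0,0,85],[0,0,0,0,0,0,85],[0,0,0,0,0,0,85],[0,0,0,0,0,0,85]])

```text
clock: 27.95
eef_pos: [0.4741, -0.2735, 0.3254]
tool_rot: [0.0, -0.001, 1.0, 0.001]
contact_force: [0.0, 0.1, 0.2]
finger_gap: 0.0851
```

Run:
```python
from h import *
import pickle
st()
v=cap("scene","s17.png",(150,130,350,330),3.5)
v=cap("wrist","w17.png",up=1.5); pickle.dump(v,open("w17.pkl","wb"))
```

```text
t 27.95 p [ 474.1 -273.5  325.4] F [0.  0.1 0.2] gap 85.1 j [-5.860e-01 -2.200e-02  1.212e+00  1.000e-03  1.952e+00 -2.159e+00]
R [[-1.0, -0.003, 0.0], [-0.003, 1.0, 0.001], [-0.0, 0.001, -1.0]]
```

View pics/s17.png

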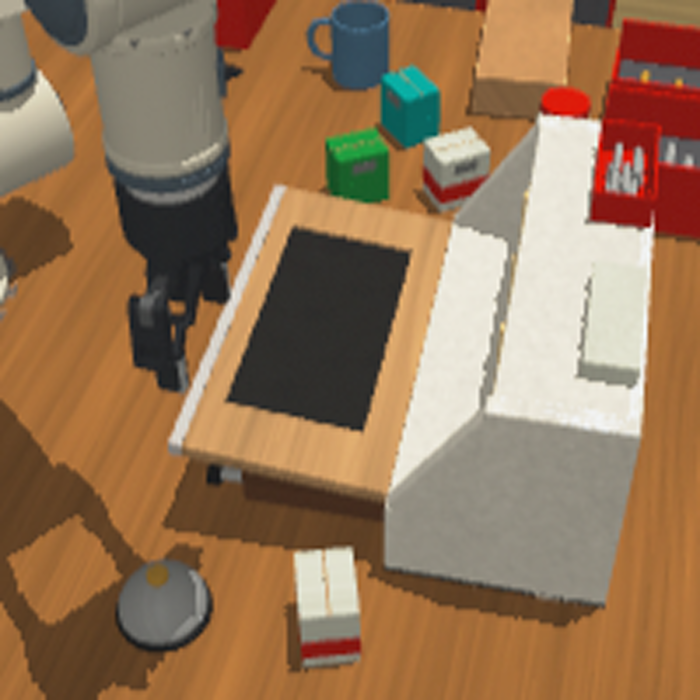

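View pics/w17.png

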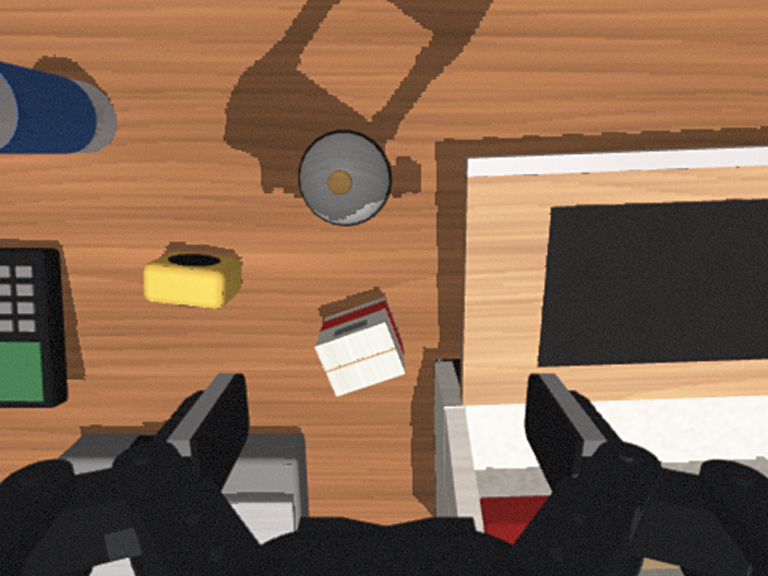

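>>> carry_out(steps=[[10,-20,0,0,0,0,85],[10,-20,0,0,0,0,85],[10,-20,0,0,0,0,85],[0,0,0,0,0,0,85],[0,0,0,0,0,0,85],[0,0,0,0,0,0,85]])

```text
clock: 28.65
eef_pos: [0.4445, -0.3332, 0.3253]
tool_rot: [0.0, -0.002, 1.0, 0.001]
contact_force: [-0.1, -0.7, 0.2]
finger_gap: 0.0846
```

Run:
```python
from h import *
import pickle
st()
v=cap("scene","s18.png",(150,130,350,330),3.5)
v=cap("wrist","w18.png",up=1.5); pickle.dump(v,open("w18.pkl","wb"))
```

```text
t 28.65 p [ 444.5 -333.2  325.3] F [-0.1 -0.7  0.2] gap 84.6 j [-7.050e-01  0.000e+00  1.190e+00  1.000e-03  1.952e+00 -2.279e+00]
R [[-1.0, -0.003, 0.0], [-0.003, 1.0, 0.001], [-0.0, 0.001, -1.0]]
```

View pics/s18.png

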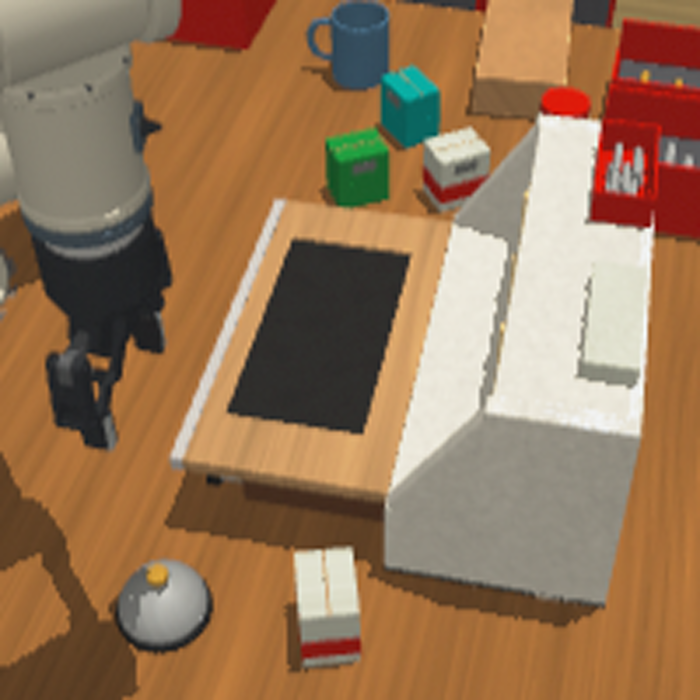

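View pics/w18.png

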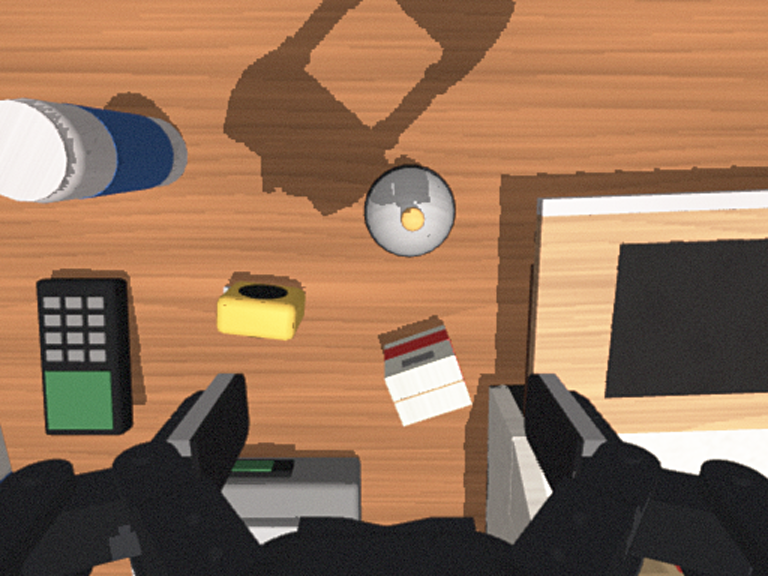

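Run:
```python
from h import *
import pickle
_,K,C1=pickle.load(open("w17.pkl","rb"));_,K,C2=pickle.load(open("w18.pkl","rb"))
A=[(315,349),(386,322),(404,375),(337,396)];B=[(384,376),(451,353),(471,403),(404,426)]
P=[]
for a,b in list(zip(A,B))+[((340,182),(413,218))]:
    p,e=tri([ray(K,C1,np.array(a)/1.5),ray(K,C2,np.array(b)/1.5)]); print(p.round(4),e[0].round(4)); P.append(p)
Q=np.array([(onz(K,C1,np.array(a)/1.5,.075)+onz(K,C2,np.array(b)/1.5,.075))/2 for a,b in zip(A,B)])
print(Q.round(4),Q.mean(0)); 
for i in range(4):
    d=Q[(i+1)%4]-Q[i]; print(np.linalg.norm(d).round(4),np.degrees(np.arctan2(d[1],d[0])).round(1))
print("bell z.06",onz(K,C1,np.array((340,182))/1.5,.06),onz(K,C2,np.array((413,218))/1.5,.06))
```

```text
[ 0.5641 -0.3344  0.0634] 0.0017
[ 0.5451 -0.2729  0.051 ] 0.0002
[ 0.5853 -0.2567  0.0721] 0.001
[ 0.6051 -0.3157  0.0758] 0.0002
[ 0.423  -0.3103  0.0549] 0.0003
[[ 0.5587 -0.3335  0.075 ]
 [ 0.5355 -0.2748  0.075 ]
 [ 0.5838 -0.257   0.075 ]
 [ 0.6056 -0.3157  0.075 ]] [ 0.57088523 -0.29527327  0.075     ]
0.0632 111.5
0.0514 20.2
0.0626 -69.6
0.0502 -159.2
bell z.06 [ 0.42293706 -0.3099826   0.06      ] [ 0.42202896 -0.31050645  0.06      ]
```

>>> carry_out(steps=[[0,0,0,0,0,7.72,85],[0,0,0,0,0,7.72,85],[0,0,0,0,0,7.72,85],[0,0,0,0,0,7.72,85],[0,0,0,0,0,7.72,85],[0,0,0,0,0,7.72,85],[0,0,0,0,0,7.72,85],[0,0,0,0,0,7.72,85],[0,0,0,0,0,7.72,85],[0,0,0,0,0,0,85],[0,0,0,0,0,0,85]])

```text
clock: 29.85
eef_pos: [0.4445, -0.3334, 0.3253]
tool_rot: [-0.0, 0.567, 0.824, 0.001]
contact_force: [-0.4, 0.2, 0.3]
finger_gap: 0.0851
```

Run:
```python
from h import *
st(); delta([.571,-.295,.20],yawR(-69.5))
cap("scene","s19.png",(150,130,350,330),3.5)
```

```text
t 29.85 p [ 444.5 -333.4  325.3] F [-0.4  0.2  0.3] gap 85.1 j [-7.050e-01  0.000e+00  1.190e+00  1.000e-03  1.952e+00 -1.070e+00]
R [[-0.357, 0.934, 0.0], [0.934, 0.357, 0.001], [0.001, 0.001, -1.0]]
shift tool mm [ -9.5 131.8 125.4] rotvec [ 0.03 -0.06  0.42]  then-in-target-frame [ -8.4 132.  125.3]
```

View pics/s19.png

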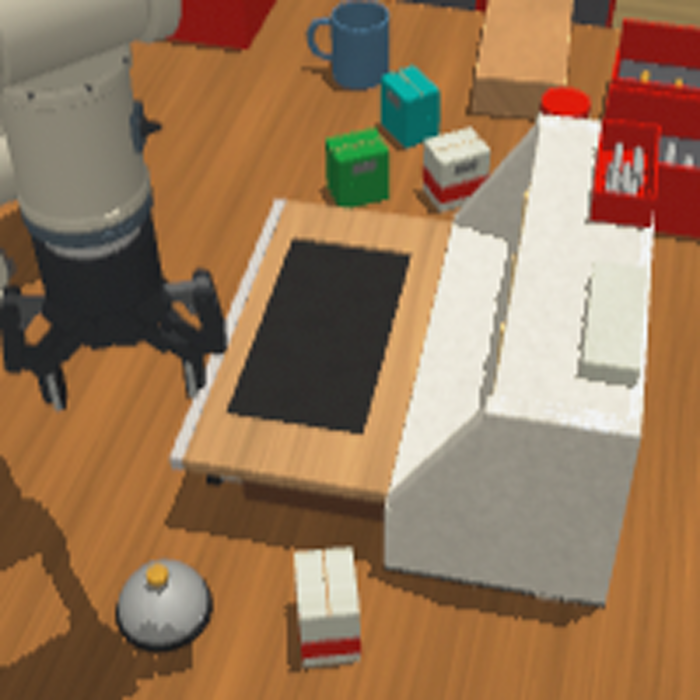

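>>> carry_out(steps=[[-1.5,22,10,0,0,0,85],[-1.5,22,20,0,0,0,85],[-1.5,22,25,0,0,0,85],[-1.5,22,25,0,0,0,85],[-1.5,22,25,0,0,0,85],[-1.5,22,20,0,0,0,85],[0,0,0,0,0,0,85],[0,0,0,0,0,0,85]])

```text
clock: 30.7
eef_pos: [0.5707, -0.2951, 0.1996]
tool_rot: [-0.001, 0.568, 0.823, 0.0]
contact_force: [-0.2, -0.0, 0.2]
finger_gap: 0.085
```

Run:
```python
from h import *
import pickle
st(); delta([.571,-.295,.05],yawR(-69.5))
v=cap("wrist","w20.png",up=1.5); pickle.dump(v,open("w20.pkl","wb"))
```

```text
t 30.7 p [ 570.7 -295.1  199.6] F [-0.2 -0.   0.2] gap 85.0 j [-5.300e-01  2.040e-01  1.196e+00  1.000e-03  1.744e+00 -8.930e-01]
R [[-0.355, 0.935, -0.002], [0.935, 0.355, 0.002], [0.002, -0.001, -1.0]]
shift tool mm [ -0.3   0.4 149.6] rotvec [-0.06 -0.14  0.3 ]  then-in-target-frame [  0.    0.3 149.6]
```

View pics/w20.png

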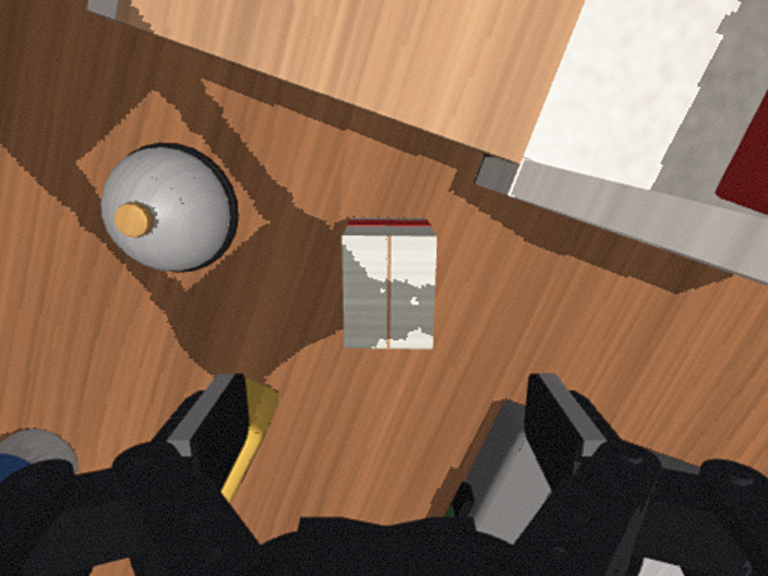

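Run:
```python
from h import *
import pickle
im,K,C=pickle.load(open("w20.pkl","rb"))
for uv in [(342,236),(437,236),(434,348),(344,348)]: print(onz(K,C,np.array(uv)/1.5,.075).round(4))
p=np.mean([onz(K,C,np.array(uv)/1.5,.075) for uv in [(342,236),(437,236),(434,348),(344,348)]],0);print(p)
delta([p[0],p[1],.05],yawR(-69.5))
# front right corner carton bottom / tape distance
```

```text
[ 0.5369 -0.2746  0.075 ]
[ 0.5837 -0.2568  0.075 ]
[ 0.6065 -0.3162  0.075 ]
[ 0.559  -0.3343  0.075 ]
[ 0.57152888 -0.29545378  0.075     ]
shift tool mm [ -0.2   0.7 151.1] rotvec [ 0.03 -0.03  0.24]  then-in-target-frame [-1.000e-01  8.000e-01  1.511e+02]
```

Run:
```python
from h import *
import pickle
im,K,C=pickle.load(open("w18.pkl","rb"))
for uv in [(222,285),(303,288),(295,338),(218,330)]: print("tape",onz(K,C,np.array(uv)/1.5,.062).round(3))
```

```text
tape [ 0.479 -0.471  0.062]
tape [ 0.481 -0.403  0.062]
tape [ 0.527 -0.412  0.062]
tape [ 0.519 -0.478  0.062]
```

>>> carry_out(steps=[[0,0.5,25,0,0,0,85],[0,0,25,0,0,0,85],[0,0,25,0,0,0,85],[0,0,25,0,0,0,85],[0,0,20,0,0,0,85],[0,0,15,0,0,0,85],[0,0,13,0,0,0,85],[0,0,0,0,0,0,85],[0,0,0,0,0,0,40],[0,0,0,0,0,0,40],[0,0,0,0,0,0,40],[0,0,0,0,0,0,40],[0,0,0,0,0,0,40]])

```text
clock: 32.05
eef_pos: [0.5722, -0.2955, 0.0541]
tool_rot: [0.001, 0.569, 0.823, 0.001]
contact_force: [0.1, -0.2, 6.3]
finger_gap: 0.0494
```

>>> carry_out(steps=[[0,0,-10,0,0,0,40],[0,0,-20,0,0,0,40],[0,0,-25,0,0,0,40],[0,0,-25,0,0,0,40],[0,0,-25,0,0,0,40],[0,0,-25,0,0,0,40],[0,0,-20,0,0,0,40],[0,0,0,0,0,0,40],[0,0,0,0,0,0,40]])

```text
clock: 32.95
eef_pos: [0.5712, -0.2952, 0.2015]
tool_rot: [-0.001, 0.569, 0.823, 0.0]
contact_force: [0.9, -0.3, -3.4]
finger_gap: 0.0498
```

Run:
```python
from h import *
import pickle
st(); delta([.485,-.115,.205],yawR(-69.5))
v=cap("wrist","w21.png",up=1.5)
v=cap("scene","s21.png",(150,130,350,330),3.5)
```

```text
t 32.95 p [ 571.2 -295.2  201.5] F [ 0.9 -0.3 -3.4] gap 49.8 j [-5.300e-01  2.040e-01  1.192e+00  1.000e-03  1.746e+00 -8.910e-01]
R [[-0.353, 0.936, -0.001], [0.936, 0.353, 0.002], [0.002, -0.0, -1.0]]
shift tool mm [199.  -17.   -3.1] rotvec [-0.01 -0.1   0.17]  then-in-target-frame [198.9 -17.6  -3.5]
```

View pics/w21.png

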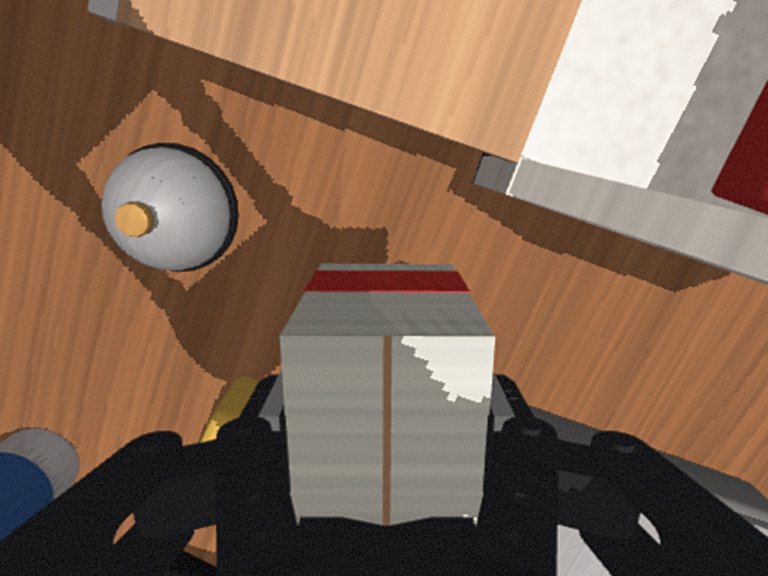

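View pics/s21.png

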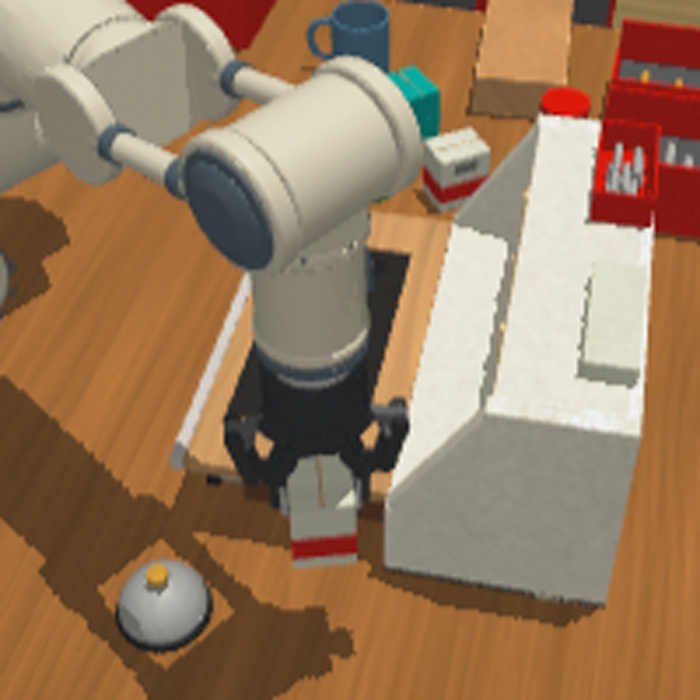

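>>> carry_out(steps=[[5,-18,0,0,0,0,40],[20,-18,0,0,0,0,40],[25,0,0,0,0,0,40],[25,0,0,0,0,0,40],[25,0,0,0,0,0,40],[25,0,0,0,0,0,40],[25,6,0,0,0,0,40],[25,6,0,0,0,0,40],[24,6,0,0,0,0,40],[0,0,0,0,0,0,40],[0,0,0,0,0,0,40]])

```text
clock: 34.15
eef_pos: [0.4838, -0.1151, 0.2012]
tool_rot: [-0.001, 0.568, 0.823, -0.0]
contact_force: [-0.2, 0.0, -3.2]
finger_gap: 0.0493
```

Run:
```python
from h import *
import pickle
st(); delta([.485,-.115,.151],yawR(-69.5))
v=cap("wrist","w22.png",up=1.5)
v=cap("scene","s22.png",(150,130,350,330),3.5)
```

```text
t 34.15 p [ 483.8 -115.1  201.2] F [-0.2  0.  -3.2] gap 49.3 j [-3.020e-01 -1.890e-01  1.588e+00  1.000e-03  1.744e+00 -6.640e-01]
R [[-0.354, 0.935, -0.002], [0.935, 0.354, 0.001], [0.002, -0.001, -1.0]]
shift tool mm [-0.4  1.2 50.2] rotvec [-0.08 -0.11  0.24]  then-in-target-frame [-0.3  1.2 50.2]
```

View pics/s22.png

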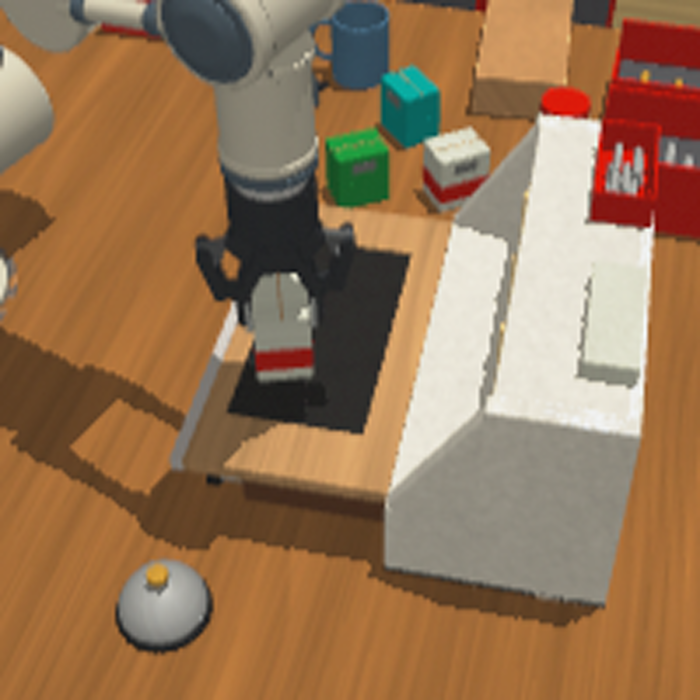

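>>> carry_out(steps=[[0,0,15,0,0,0,40],[0,0,15,0,0,0,40],[0,0,12,0,0,0,40],[0,0,4,0,0,0,40],[0,0,0,0,0,0,40],[0,0,0,0,0,0,40]])

```text
clock: 34.85
eef_pos: [0.4844, -0.1155, 0.1568]
tool_rot: [-0.0, 0.569, 0.822, 0.001]
contact_force: [-0.6, 0.1, -2.9]
finger_gap: 0.0492
```

>>> carry_out(steps=[[0,0,2,0,0,0,40],[0,0,2,0,0,0,40],[0,0,0,0,0,0,40]])

```text
clock: 35.15
eef_pos: [0.4842, -0.1153, 0.1525]
tool_rot: [-0.0, 0.569, 0.823, 0.0]
contact_force: [-0.2, -0.4, -4.2]
finger_gap: 0.0495
```

>>> carry_out(steps=[[0,0,2,0,0,0,40],[0,0,0,0,0,0,40],[0,0,0,0,0,0,40]])

```text
clock: 35.45
eef_pos: [0.4842, -0.1154, 0.1505]
tool_rot: [-0.0, 0.569, 0.823, 0.0]
contact_force: [-0.2, -0.2, -2.8]
finger_gap: 0.0495
```

>>> carry_out(steps=[[0,0,1.5,0,0,0,40],[0,0,0,0,0,0,40],[0,0,0,0,0,0,40]])

```text
clock: 35.75
eef_pos: [0.4843, -0.1154, 0.1491]
tool_rot: [-0.0, 0.569, 0.823, 0.001]
contact_force: [-0.5, -0.9, -3.6]
finger_gap: 0.0492
```

>>> carry_out(steps=[[0,0,1.5,0,0,0,40],[0,0,0,0,0,0,40],[0,0,0,0,0,0,40]])

```text
clock: 36.05
eef_pos: [0.4843, -0.1154, 0.149]
tool_rot: [0.0, 0.569, 0.823, 0.001]
contact_force: [-4.3, 1.3, 6.3]
finger_gap: 0.0495
```

>>> carry_out(steps=[[0,0,1.5,0,0,0,40],[0,0,0,0,0,0,40],[0,0,0,0,0,0,40]])

```text
clock: 36.35
eef_pos: [0.4843, -0.1153, 0.1489]
tool_rot: [0.001, 0.569, 0.823, 0.001]
contact_force: [-7.3, 2.3, 11.5]
finger_gap: 0.0495
```

>>> carry_out(steps=[[0,0,-2,0,0,0,40],[0,0,0,0,0,0,60],[0,0,0,0,0,0,75],[0,0,0,0,0,0,75],[0,0,0,0,0,0,75],[0,0,-20,0,0,0,75],[0,0,-30,0,0,0,75],[0,0,-40,0,0,0,85],[0,0,-40,0,0,0,85],[0,0,-40,0,0,-8,85],[0,0,0,0,0,-8,85],[0,0,0,0,0,-8,85],[0,0,0,0,0,-8,85],[0,0,0,0,0,-8,85],[0,0,0,0,0,-8,85],[0,0,0,0,0,-8,85],[0,0,0,0,0,-8,85],[0,0,0,0,0,-5.5,85],[0,0,0,0,0,0,85],[0,0,0,0,0,0,85]])

```text
clock: 38.35
eef_pos: [0.4843, -0.1156, 0.3179]
tool_rot: [-0.0, -0.0, 1.0, 0.001]
contact_force: [0.4, -0.1, 1.4]
finger_gap: 0.0849
```

Run:
```python
from h import *
import pickle
st(); delta([.45,.27,.33])
v=cap("wrist","w23.png",up=1.5)
v=cap("scene","s23.png",(150,130,350,330),3.5)
```

```text
t 38.35 p [ 484.3 -115.6  317.9] F [ 0.4 -0.1  1.4] gap 84.9 j [-3.030e-01 -1.570e-01  1.353e+00  1.000e-03  1.946e+00 -1.874e+00]
R [[-1.0, -0.0, -0.0], [-0.0, 1.0, 0.001], [0.0, 0.001, -1.0]]
shift tool mm [ 34.2 385.6 -11.6] rotvec [ 0.07 -0.01  0.02]  then-in-target-frame [ 34.3 385.6 -12.1]
```

View pics/w23.png

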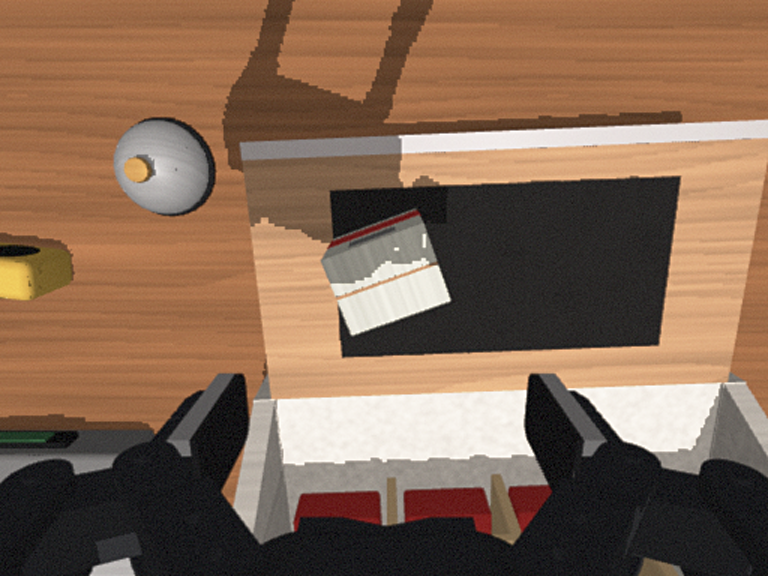

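View pics/s23.png

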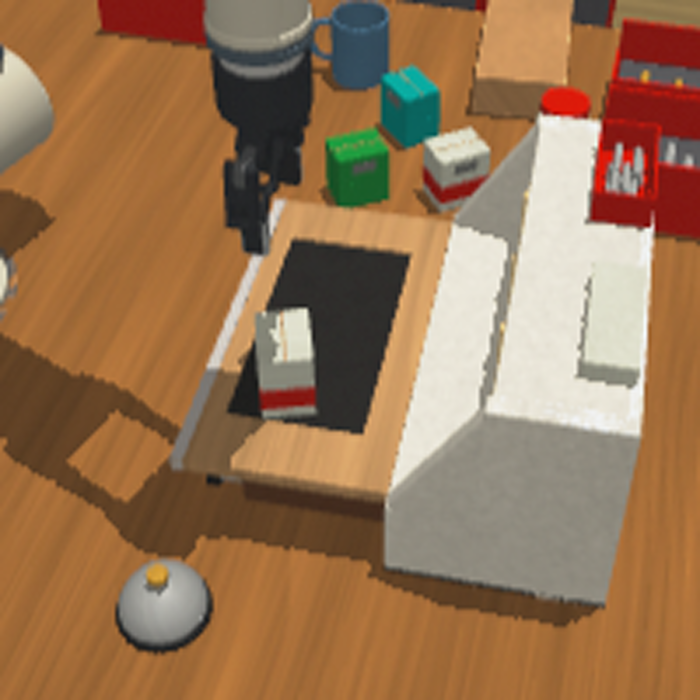

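Carton 1 stands upright on the flap (wrist image around 387,275). Now the left one.

>>> carry_out(steps=[[4,40,-2,0,0,0,85],[4,40,-2,0,0,0,85],[4,40,-2,0,0,0,85],[4,40,-2,0,0,0,85],[4,40,-2,0,0,0,85],[4,40,-2,0,0,0,85],[4,40,0,0,0,0,85],[4,40,0,0,0,0,85],[0,0,0,0,0,0,85],[0,0,0,0,0,0,85]])

```text
clock: 39.45
eef_pos: [0.4511, 0.2048, 0.3302]
tool_rot: [-0.0, -0.002, 1.0, 0.0]
contact_force: [0.3, -0.7, -0.1]
finger_gap: 0.0847
```

Run:
```python
from h import *
import pickle
st()
v=cap("wrist","w24.png",up=1.5); pickle.dump(v,open("w24.pkl","wb"))
```

```text
t 39.45 p [451.1 204.8 330.2] F [ 0.3 -0.7 -0.1] gap 84.7 j [ 3.570e-01 -1.570e-01  1.330e+00  1.000e-03  1.968e+00 -1.217e+00]
R [[-1.0, -0.004, -0.0], [-0.004, 1.0, 0.001], [0.0, 0.001, -1.0]]
```

>>> carry_out(steps=[[0,25,0,0,0,0,85],[0,25,0,0,0,0,85],[0,10,0,0,0,0,85],[0,0,0,0,0,0,85],[0,0,0,0,0,0,85]])

```text
clock: 40.0
eef_pos: [0.4515, 0.2632, 0.3306]
tool_rot: [0.0, -0.001, 1.0, 0.0]
contact_force: [0.1, -0.0, -0.5]
finger_gap: 0.0849
```

Run:
```python
from h import *
import pickle
st()
v=cap("wrist","w25.png",up=1.5); pickle.dump(v,open("w25.pkl","wb"))
```

```text
t 40.0 p [451.5 263.2 330.6] F [ 0.1 -0.  -0.5] gap 84.9 j [ 0.462 -0.086  1.264  0.     1.962 -1.11 ]
R [[-1.0, -0.002, 0.0], [-0.002, 1.0, 0.001], [-0.0, 0.001, -1.0]]
```

View pics/w24.png

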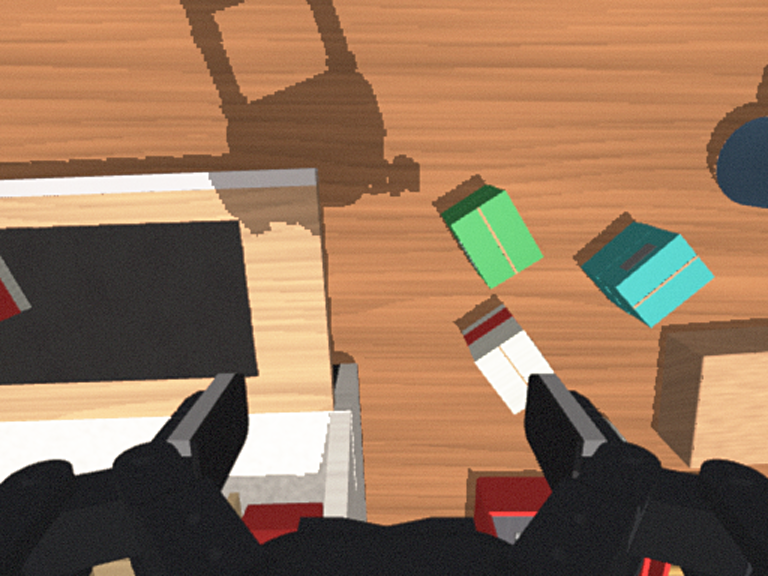

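View pics/w25.png

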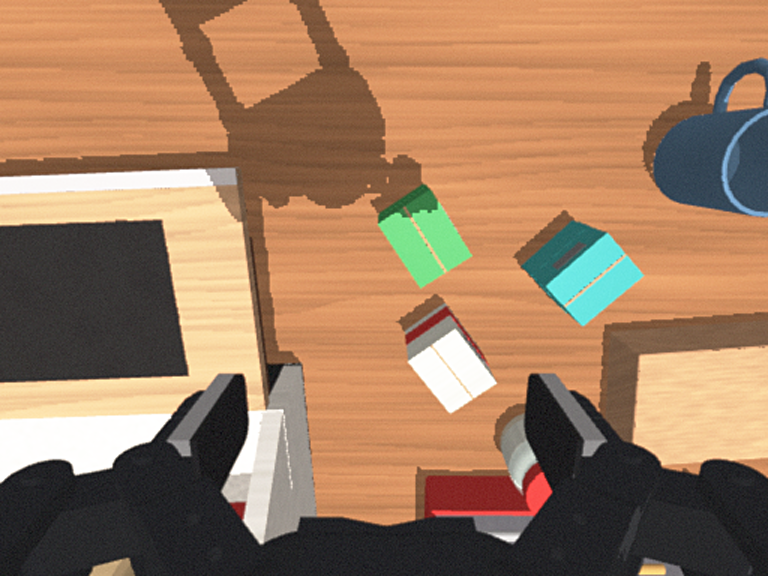

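Run:
```python
from h import *
import pickle
_,K,C1=pickle.load(open("w24.pkl","rb"));_,K,C2=pickle.load(open("w25.pkl","rb"))
A=[(474,359),(520,332),(515,413)];B=[(408,358),(453,330),(452,412)]
for a,b in zip(A,B):
    p,e=tri([ray(K,C1,np.array(a)/1.5),ray(K,C2,np.array(b)/1.5)]); print(p.round(4),e[0].round(4))
B=[(408,358),(453,330),(496,384),(452,412)]
Q=np.array([onz(K,C2,np.array(b)/1.5,.075) for b in B])
print(Q.round(4),Q.mean(0)); 
for i in range(4):
    d=Q[(i+1)%4]-Q[i]; print(np.linalg.norm(d).round(4),np.degrees(np.arctan2(d[1],d[0])).round(1))
c=Q.mean(0)
print("flap corner",onz(K,C2,np.array((237,168))/1.5,.095),"hinge end",onz(K,C2,np.array((268,405))/1.5,.095),"desk top-left foot",onz(K,C2,np.array((300,365))/1.5,.095))
print("green",[onz(K,C2,np.array(b)/1.5,.075).round(3) for b in [(378,222),(471,257),(422,287),(430,195)]])
print("jar",[onz(K,C2,np.array(b)/1.5,.0).round(3) for b in [(505,420)]],[onz(K,C2,np.array(b)/1.5,.09).round(3) for b in [(525,500),(525,470)]])
```

```text
[0.551  0.2831 0.0699] 0.0
[0.5256 0.3218 0.0685] 0.0004
[0.6064 0.3245 0.0666] 0.0
[[0.5487 0.2828 0.075 ]
 [0.5227 0.3208 0.075 ]
 [0.5736 0.3609 0.075 ]
 [0.6015 0.3232 0.075 ]] [0.56162407 0.32193857 0.075     ]
0.0461 124.4
0.0648 38.3
0.0469 -53.5
0.0665 -142.6
flap corner [0.38875994 0.15430694 0.095     ] hinge end [0.58323272 0.16361016 0.095     ] desk top-left foot [0.54613051 0.19259702 0.095     ]
green [array([0.431, 0.257, 0.075]), array([0.459, 0.333, 0.075]), array([0.485, 0.293, 0.075]), array([0.41 , 0.298, 0.075])]
jar [array([0.655, 0.393, 0.   ])] [array([0.684, 0.392, 0.09 ]), array([0.651, 0.389, 0.09 ])]
```

>>> carry_out(steps=[[0,0,0,0,0,-7.1,85],[0,0,0,0,0,-7.1,85],[0,0,0,0,0,-7.1,85],[0,0,0,0,0,-7.1,85],[0,0,0,0,0,-7.1,85],[-22,-5,20,0,0,0,85],[-22,-5,20,0,0,0,85],[-22,-5,25,0,0,0,85],[-22,-5,25,0,0,0,85],[-22,0,20,0,0,0,85],[-14,0,20,0,0,0,85],[0,0,0,0,0,0,85],[0,0,0,0,0,0,85]])

```text
clock: 41.35
eef_pos: [0.5635, 0.3194, 0.2005]
tool_rot: [-0.0, -0.306, 0.952, 0.0]
contact_force: [0.4, -0.5, 0.5]
finger_gap: 0.0854
```

Run:
```python
from h import *
import pickle
st(); delta([.562,.322,.05],yawR(35.5))
v=cap("wrist","w26.png",up=1.5); pickle.dump(v,open("w26.pkl","wb"))
```

```text
t 41.35 p [563.5 319.4 200.5] F [ 0.4 -0.5  0.5] gap 85.4 j [ 4.630e-01  2.170e-01  1.180e+00  1.000e-03  1.745e+00 -1.729e+00]
R [[-0.813, -0.582, -0.001], [-0.582, 0.813, 0.0], [0.001, 0.001, -1.0]]
shift tool mm [ -0.4   2.8 150.5] rotvec [ 0.05 -0.04  0.11]  then-in-target-frame [ -0.3   2.9 150.5]
```

View pics/w26.png

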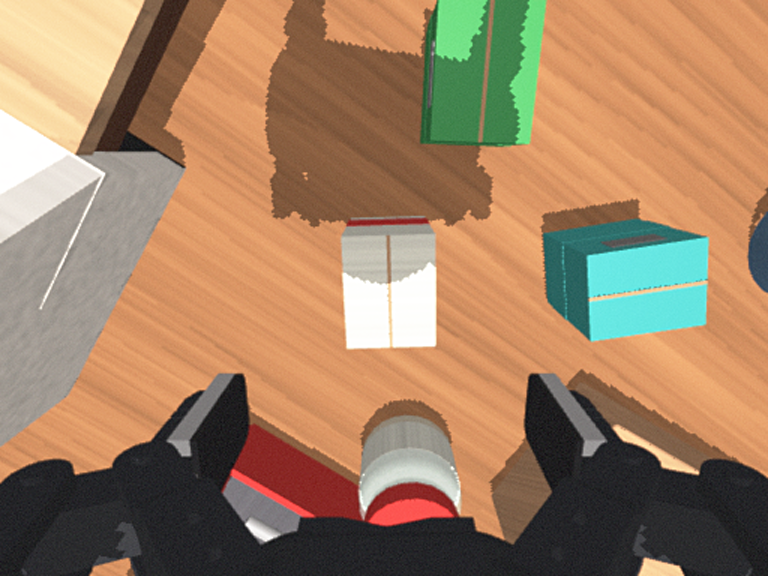

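>>> carry_out(steps=[[0,1,25,0,0,0,85],[0,0,25,0,0,0,85],[0,0,25,0,0,0,85],[0,0,25,0,0,0,85],[0,0,20,0,0,0,85],[0,0,15,0,0,0,85],[0,0,14,0,0,0,85],[0,0,0,0,0,0,85],[0,0,0,0,0,0,40],[0,0,0,0,0,0,40],[0,0,0,0,0,0,40],[0,0,0,0,0,0,40],[0,0,0,0,0,0,40]])

```text
clock: 42.7
eef_pos: [0.5638, 0.3219, 0.0534]
tool_rot: [0.002, -0.306, 0.952, 0.001]
contact_force: [0.6, -0.1, 5.3]
finger_gap: 0.0497
```

>>> carry_out(steps=[[0,0,-10,0,0,0,40],[0,0,-20,0,0,0,40],[0,0,-25,0,0,0,40],[0,0,-25,0,0,0,40],[0,0,-25,0,0,0,40],[0,0,-25,0,0,0,40],[0,0,-20,0,0,0,40],[0,0,0,0,0,0,40],[0,0,0,0,0,0,40]])

```text
clock: 43.6
eef_pos: [0.5628, 0.3213, 0.2008]
tool_rot: [-0.0, -0.306, 0.952, 0.001]
contact_force: [0.1, 0.4, -3.5]
finger_gap: 0.0492
```

Run:
```python
from h import *
import pickle
st(); delta([.478,.075,.2],yawR(35.5))
v=cap("wrist","w27.png",up=1.5); pickle.dump(v,open("w27.pkl","wb"))
```

```text
t 43.6 p [562.8 321.3 200.8] F [ 0.1  0.4 -3.5] gap 49.2 j [ 4.660e-01  2.170e-01  1.179e+00  1.000e-03  1.745e+00 -1.727e+00]
R [[-0.812, -0.583, -0.001], [-0.583, 0.812, 0.001], [0.0, 0.001, -1.0]]
shift tool mm [ 212.5 -150.7    0.6] rotvec [ 0.07 -0.    0.17]  then-in-target-frame [ 212.1 -151.3    0.8]
```

View pics/w27.png

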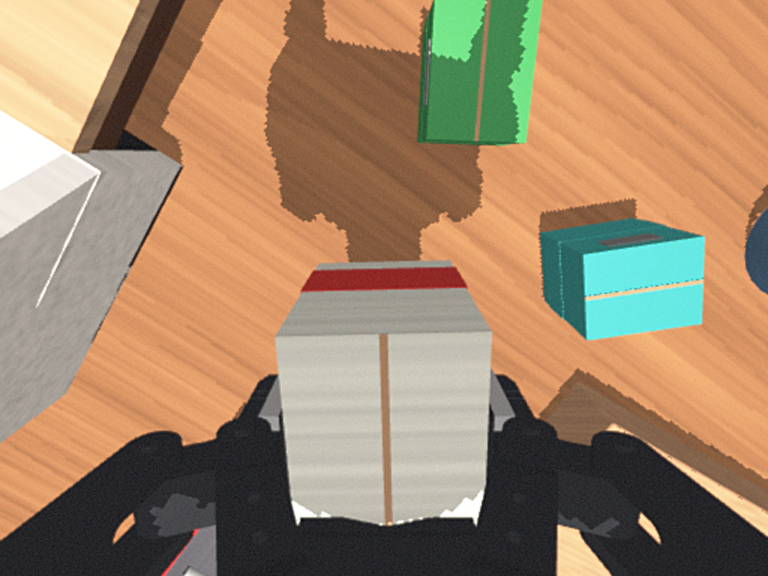

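>>> carry_out(steps=[[17,12.4,0,0,0,0,40],[17,12.4,0,0,0,0,40],[17,12.4,0,0,0,0,40],[17,12.4,0,0,0,0,40],[14,-20,0,0,0,0,40],[14.3,-20,0,0,0,0,40],[14.3,-20,0,0,0,0,40],[14.3,-20,0,0,0,0,40],[14.3,-20,0,0,0,0,40],[14.3,-20,0,0,0,0,40],[14.3,-20,0,0,0,0,40],[14.3,-20,0,0,0,0,40],[14.3,-20,0,0,0,0,40],[14.3,-20,0,0,0,0,40],[0,0,0,0,0,0,40],[0,0,0,0,0,0,40]])

```text
clock: 45.25
eef_pos: [0.4789, 0.076, 0.1995]
tool_rot: [-0.001, -0.306, 0.952, 0.001]
contact_force: [0.1, 0.6, -3.1]
finger_gap: 0.0494
```

>>> carry_out(steps=[[0,0,15,0,0,0,40],[0,0,15,0,0,0,40],[0,0,12,0,0,0,40],[0,0,4,0,0,0,40],[0,0,0,0,0,0,40],[0,0,0,0,0,0,40]])

```text
clock: 45.85
eef_pos: [0.4796, 0.0765, 0.1555]
tool_rot: [0.0, -0.306, 0.952, 0.001]
contact_force: [1.2, -0.2, -3.1]
finger_gap: 0.0493
```

Run:
```python
from h import *
st()
v=cap("scene","s28.png",(150,130,350,330),3.5)
```

```text
t 45.85 p [479.6  76.5 155.5] F [ 1.2 -0.2 -3.1] gap 49.3 j [ 8.700e-02 -2.190e-01  1.695e+00  1.000e-03  1.665e+00 -2.106e+00]
R [[-0.812, -0.583, 0.0], [-0.583, 0.812, 0.001], [-0.001, 0.001, -1.0]]
```

View pics/s28.png

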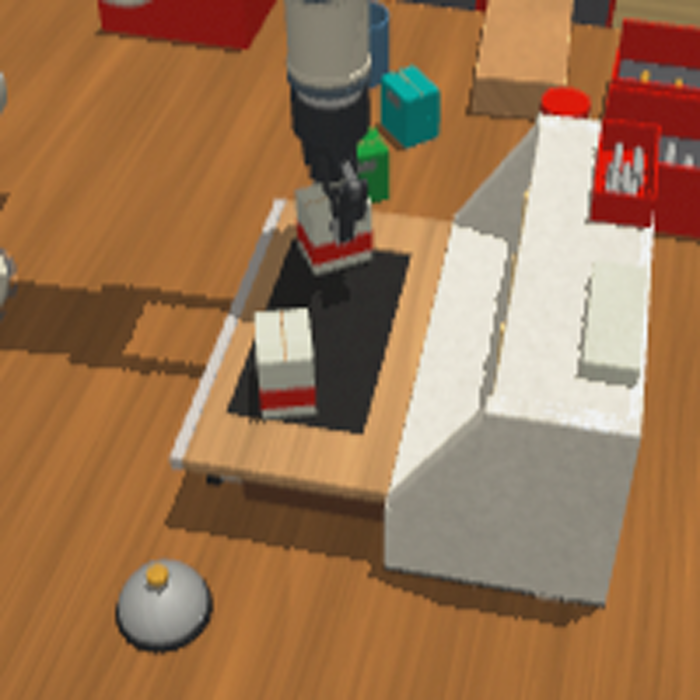

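>>> carry_out(steps=[[0,0,3,0,0,0,40],[0,0,2,0,0,0,40],[0,0,1.5,0,0,0,40],[0,0,0,0,0,0,40],[0,0,0,0,0,0,40]])

```text
clock: 46.4
eef_pos: [0.4795, 0.0763, 0.1488]
tool_rot: [0.0, -0.306, 0.952, 0.001]
contact_force: [1.0, -0.5, -3.1]
finger_gap: 0.0496
```

>>> carry_out(steps=[[0,0,1.5,0,0,0,40],[0,0,0,0,0,0,40],[0,0,0,0,0,0,40]])

```text
clock: 46.7
eef_pos: [0.4796, 0.0763, 0.1484]
tool_rot: [0.001, -0.306, 0.952, 0.0]
contact_force: [-3.8, -0.2, 5.3]
finger_gap: 0.0495
```

Contact. Release, lift, close, turn back to face the bell.

>>> carry_out(steps=[[0,0,-0.5,0,0,0,55],[0,0,0,0,0,0,75],[0,0,0,0,0,0,75],[0,0,0,0,0,0,75],[0,0,-20,0,0,0,75],[0,0,-30,0,0,0,75],[0,0,-40,0,0,0,60],[0,0,-40,0,0,0,30],[0,0,-40,0,0,7.1,0],[0,0,0,0,0,7.1,0],[0,0,0,0,0,7.1,0],[0,0,0,0,0,7.1,0],[0,0,0,0,0,7.1,0],[0,0,0,0,0,0,0],[0,0,0,0,0,0,0]])

```text
clock: 48.2
eef_pos: [0.4795, 0.0761, 0.3176]
tool_rot: [-0.0, -0.003, 1.0, 0.001]
contact_force: [0.3, 0.2, -0.7]
finger_gap: -0.0002
```

Run:
```python
from h import *
st(); delta([.423,-.3103,.25])
v=cap("scene","s29.png",(150,130,350,330),3.5)
v=cap("wrist","w29.png",up=1.5)
```

```text
t 48.2 p [479.5  76.1 317.6] F [ 0.3  0.2 -0.7] gap -0.2 j [ 8.700e-02 -1.900e-01  1.383e+00  1.000e-03  1.949e+00 -1.490e+00]
R [[-1.0, -0.006, -0.0], [-0.006, 1.0, 0.001], [0.0, 0.001, -1.0]]
shift tool mm [  58.9 -386.2   67.2] rotvec [ 0.07 -0.01  0.36]  then-in-target-frame [  56.5 -386.4   67.6]
```

View pics/s29.png

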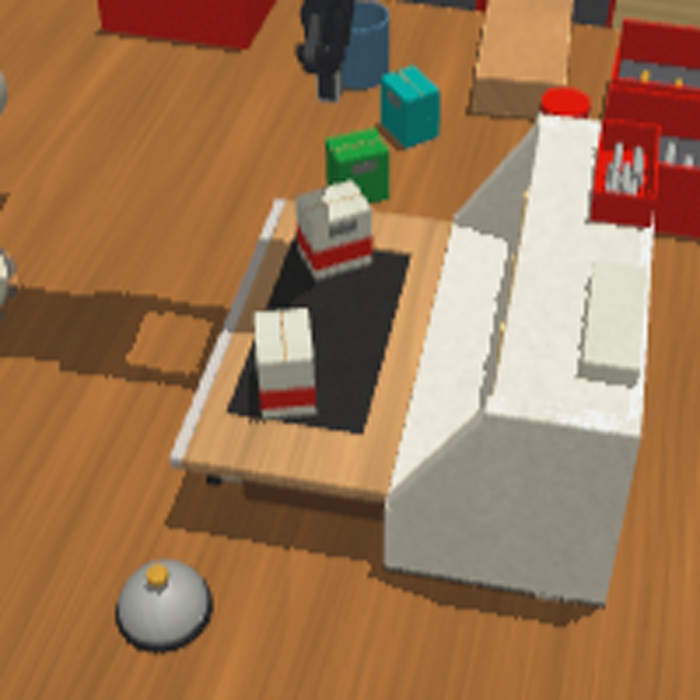

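View pics/w29.png

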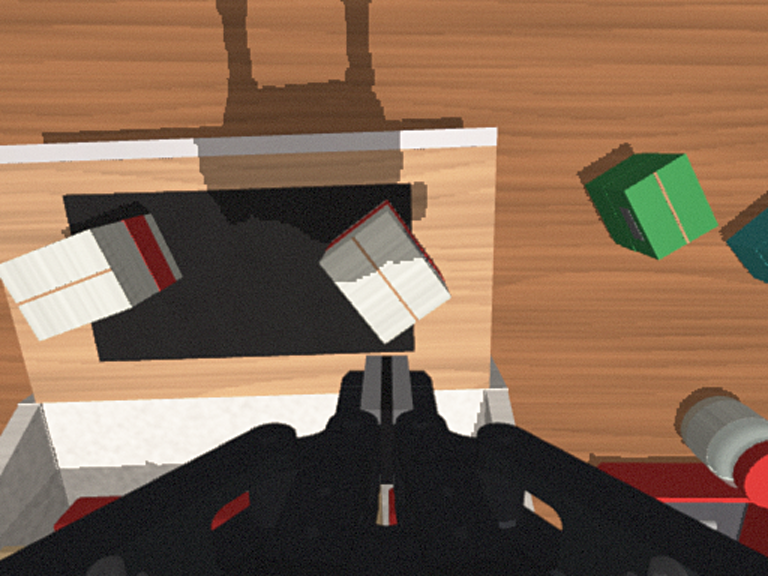

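>>> carry_out(steps=[[5,-38,0,0,0,0,0],[5,-38,0,0,0,0,0],[5,-38,0,0,0,0,0],[5,-38,0,0,0,0,0],[5,-38,0,0,0,0,0],[5,-38,0,0,0,0,0],[5,-38,0,0,0,0,0],[5,-38,0,0,0,0,0],[5,-38,20,0,0,0,0],[10,-42,20,0,0,0,0],[2,0,27,0,0,0,0],[0,0,0,0,0,0,0],[0,0,0,0,0,0,0]])

```text
clock: 49.6
eef_pos: [0.4235, -0.3076, 0.2505]
tool_rot: [-0.0, -0.002, 1.0, 0.001]
contact_force: [-0.1, -0.2, 1.1]
finger_gap: -0.0005
```

Run:
```python
from h import *
import pickle
st(); delta([.423,-.3103,.12])
v=cap("wrist","w30.png",up=1.5); pickle.dump(v,open("w30.pkl","wb"))
```

```text
t 49.6 p [ 423.5 -307.6  250.5] F [-0.1 -0.2  1.1] gap -0.5 j [-6.940e-01 -1.140e-01  1.434e+00  1.000e-03  1.823e+00 -2.268e+00]
R [[-1.0, -0.004, -0.001], [-0.004, 1.0, 0.002], [0.001, 0.002, -1.0]]
shift tool mm [  0.5  -3.  130.5] rotvec [ 0.11 -0.03  0.23]  then-in-target-frame [  0.5  -2.7 130.5]
```

View pics/w30.png

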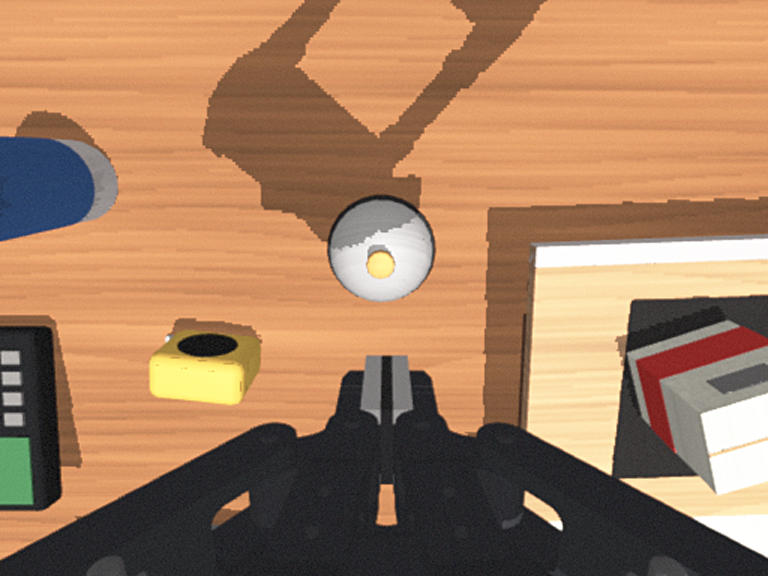

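Run:
```python
from h import *
import pickle
_,K,C=pickle.load(open("w30.pkl","rb"));_,K,C2=pickle.load(open("w18.pkl","rb"))
p=onz(K,C,np.array((380,265))/1.5,.06); print(p)
print(tri([ray(K,C,np.array((380,265))/1.5),ray(K,C2,np.array((413,218))/1.5)]))
delta([p[0],p[1],.09])
```

```text
[ 0.4228388  -0.31109249  0.06      ]
(array([ 0.42094624, -0.31100142,  0.06820629]), [np.float64(1.3672809343874364e-05), np.float64(1.3672809343788547e-05)])
shift tool mm [  1.5  -3.6 161.8] rotvec [0.02 0.08 0.26]  then-in-target-frame [  1.2  -3.5 161.8]
```

>>> carry_out(steps=[[1.5,-3.5,30,0,0,0,0],[0,0,35,0,0,0,0],[0,0,35,0,0,0,0],[0,0,30,0,0,0,0],[0,0,20,0,0,0,0],[0,0,8,0,0,0,0],[0,0,0,0,0,0,0],[0,0,0,0,0,0,0]])

```text
clock: 50.45
eef_pos: [0.4232, -0.3116, 0.0947]
tool_rot: [0.001, -0.002, 1.0, -0.0]
contact_force: [0.1, -0.2, -0.5]
finger_gap: 0.0001
```

>>> carry_out(steps=[[0,0,3,0,0,0,0],[0,0,3,0,0,0,0],[0,0,3,0,0,0,0],[0,0,3,0,0,0,0],[0,0,0,0,0,0,0],[0,0,0,0,0,0,0]])

```text
clock: 51.05
eef_pos: [0.422, -0.3112, 0.0801]
tool_rot: [-0.0, -0.001, 1.0, 0.001]
contact_force: [-0.6, 0.4, 0.2]
finger_gap: -0.0001
```

>>> carry_out(steps=[[0,0,2,0,0,0,0],[0,0,2,0,0,0,0],[0,0,0,0,0,0,0]])

```text
clock: 51.35
eef_pos: [0.4223, -0.3114, 0.0764]
tool_rot: [0.0, -0.001, 1.0, 0.0]
contact_force: [0.2, -0.6, 2.3]
finger_gap: -0.0
```

>>> carry_out(steps=[[0,0,1.5,0,0,0,0],[0,0,1.5,0,0,0,0],[0,0,0,0,0,0,0]])

```text
clock: 51.65
eef_pos: [0.4223, -0.3114, 0.0735]
tool_rot: [0.0, -0.001, 1.0, 0.0]
contact_force: [0.4, 0.5, 4.1]
finger_gap: 0.0
```

>>> carry_out(steps=[[0,0,1,0,0,0,0],[0,0,0,0,0,0,0]])

```text
clock: 51.85
eef_pos: [0.4223, -0.3114, 0.073]
tool_rot: [0.0, -0.001, 1.0, 0.0]
contact_force: [-0.8, 0.5, 5.7]
finger_gap: 0.0005
```

>>> carry_out(steps=[[0,0,1.2,0,0,0,0],[0,0,0,0,0,0,0],[0,0,0,0,0,0,0]])

```text
clock: 52.15
eef_pos: [0.4224, -0.3115, 0.0729]
tool_rot: [0.001, -0.001, 1.0, 0.0]
contact_force: [-3.0, 1.8, 11.1]
finger_gap: 0.0
```

>>> carry_out(steps=[[0,0,-5,0,0,0,0],[0,0,-10,0,0,0,0],[0,0,-25,0,0,0,0],[0,0,-40,0,0,0,0],[0,0,-40,0,0,0,0],[10,0,-40,0,0,0,0],[10,-20,-40,0,0,0,0],[0,-20,-40,0,0,0,0],[0,-20,0,0,0,0,0],[0,0,0,0,0,0,0],[0,0,0,0,0,0,0]])

```text
clock: 53.25
eef_pos: [0.4021, -0.3713, 0.3098]
tool_rot: [-0.001, -0.001, 1.0, 0.002]
contact_force: [0.0, -0.4, -0.9]
finger_gap: -0.0001
```

Run:
```python
from h import *
st()
v=cap("scene","s31.png",(110,100,360,384),2.1)
v=cap("top","t31.png",(80,90,430,260),2.2)
im,K,C=cap("wrist","w31.png",up=1.5)
```

```text
t 53.25 p [ 402.1 -371.3  309.8] F [ 0.  -0.4 -0.9] gap -0.1 j [-8.090e-01 -2.700e-02  1.246e+00  1.000e-03  1.927e+00 -2.381e+00]
R [[-1.0, -0.002, -0.002], [-0.002, 1.0, 0.003], [0.002, 0.003, -1.0]]
```

View pics/s31.png

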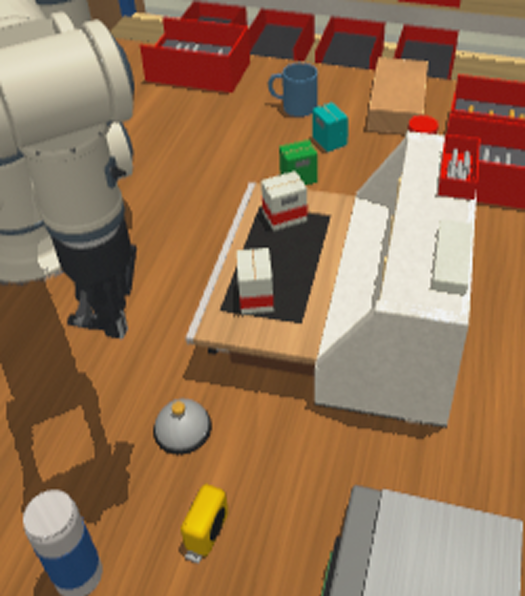

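View pics/t31.png

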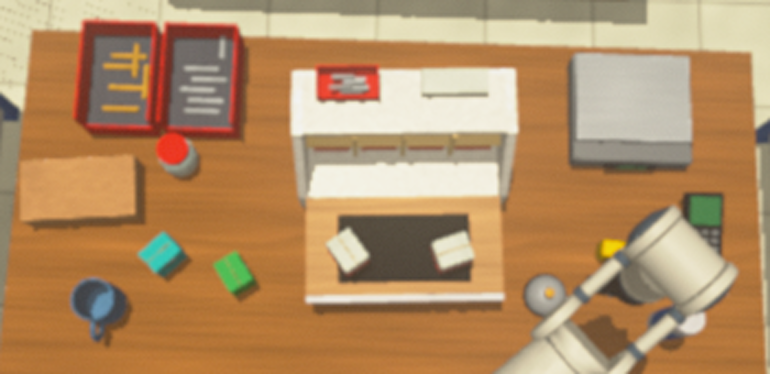

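View pics/w31.png

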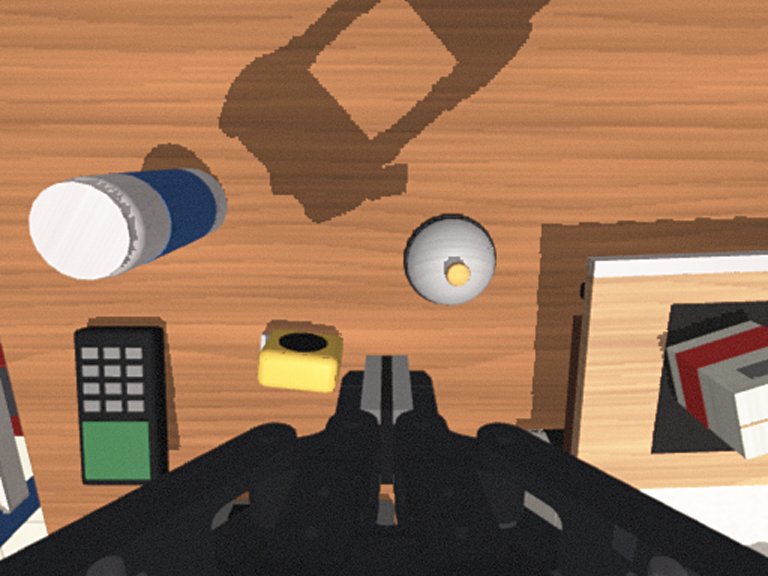

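```bash
python3 -c "
from rig import manip
print(manip.sign_off())"
```

```text
the job is handed in; nothing more can be done
None
```

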